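Close the soap mould on its dowels and hold it shut

ROBOT

A 7-joint arm with a two-finger parallel gripper is mounted at the origin on the work surface. World frame = base frame: x ahead of the robot, y to its left, z up, the work surface at z = 0. Lengths are in mm, angles in rad, forces in N, time in s.
With the tool pointing down it reaches from about 425 to 825 mm from the base axis. Payload 3.6 kg.
Tool frame: the origin (TCP) lies between the finger pads; the fingertips stand 14 mm ahead of it and the grasp point (between the pads) lies 5 mm behind it (manip.tip_reach is the distance from the TCP to the fingertips, in mm); z points along the fingers, x is the direction in which the jaws open and shut, and the axes are right-handed (so a half turn about z gives the same grasp; the last joint's range is limited). The gripper opens to 85 mm and grips with 20 to 120 N. Pads are 22 mm wide; open, the fingers measure 114 mm over their backs; the gripper's body (76 mm by 85 mm) begins 54 mm behind the grasp point. The pads swing forward as they close: fully open they stand 13 mm farther back than shut.
Start: joints at [1.089, 0.615, -0.013, 1.423, 0.008, 1.103, -0.04], TCP at [285.54, -583.893, 245.297] pointing down, gripper open.
Joint ranges: [-3.12, 3.12], [-0.3, 2.06], [-1.34, 1.32], [0.26, 2.42], [-1.36, 4.5], [0.01, 1.98], [-2.84, 2.84]. Speed limits (rad/s): [2.79, 2.79, 3.14, 3.14, 3.14, 3.14, 3.14].

INTERFACE

Orientations are given as [roll, pitch, yaw] about the fixed x, y, z axes, in that order (R = Rz(yaw) Ry(pitch) Rx(roll)).
In Python, from bench import manip, imaging, order, models gives the robot as it stands. The module is installed in compiled form; this text tells all that it offers.
- The arm moves only by the tool servo_tool, never from a script. Its argument "series" is a list of rows, each an object with "travel": the shift along the tool's x, y, z in m, a list of three; "turn": the turn, a rotation vector about the tool's x, y, z in rad, a list of three; "hand": the opening, from 0 (shut) to 1 (fully open). A call has 1 to 10 rows; each row shifts and turns the commanded pose from where the row before left it, along the tool's axes as they then stand; what a row does not reach is not made up. A row lasts 1/12 s, in which the tool goes at most 41.7 mm and 7.16 degrees, less where a joint would pass 70% of its speed; a pose out of reach is approached as far as the arm can. A call is refused whole if a number of a shift passes 0.0417 or a number of a turn 0.125, either way. A call with a gripper value outside its range is refused whole. The fingers move at their own pace and stop on an object; "newtons" is the grip in N (left out, the last holds). Time passes only in rows, so rows that do not move let the fingers close. It gives the time, the measured TCP pose, the force and the opening at its end, in the units of the state.
- manip.get_obs(): the state, without advancing time (a new reading comes with each control period).
- imaging.read_camera(name): name is "side" or "top"; returns a dict with "color" (384x512x3 uint8, red, green, blue), "camera_matrix" (3x3 intrinsics, pixels), "D" ([k1, k2, p1, p2, k3] as OpenCV has them; the pictures are not rectified), "T" (4x4, takes a point from camera to world coordinates). Camera axes: x right, y down, z forward; pixel columns grow to the right and rows downward; lengths in mm; the calibration is good to about 2 mm. A picture is of the moment at which its call begins. There is no depth.
- order.sign_off(): hands the job in, once; it reports no verdict.
Trained networks look in the newest picture that a camera, given by its name, has taken for a name from the list of things; names that differ only in an ending like _2 or _b are one class to them, and where a whole thing is asked for, a point or a joint stands for the part that bears it (a point fixed in the world has none). Each returns a list of dicts, best first, with "score" (0 to 1); they miss things now and then, are a little off and sometimes report something else, mostly with a low value. They report only what shows in the picture. A call takes as long as a camera call. They do not tell look-alikes from the thing itself.
- models.cut_out(camera, name): "mask" (384x512 bool, what is visible of it) and "box" ([left, top, width, height] in pixels, round what is visible of it).
- models.tip_of(camera, name): "point" ([row, column] in pixels: a listed point, or the origin of a listed thing).
The state is a dict: "time": time; "joint_pos": joint angles; "joint_vel": joint speeds; "joint_efforts": joint torques, N m; "tool_pos": TCP position; "tool_rot": TCP orientation; "wrist_force": force on the tool from outside, world axes, zero at the start; "moment": the same for the moment, N m; "grip_width": finger opening in mm.
Only numpy, scipy, OpenCV 4.12 (cv2) and the standard library are available. Lean on these libraries where they do the work, as an engineer would, in place of code of your own. Each camera call takes 0.05 s, during which the arm holds its last target.

TASK

Take the red knob and draw the mould carriage out from under the filling pot until it meets its front stop. Then set the blue upper mould half, which lies on the black mat, down over the two brass dowels of the lower half without banging it, so that the halves close flush, and press it down with about 15 N. Finish while you are still holding it pressed shut like that, so that I can put the clips on: do not let go, keep the carriage at its stop, and leave everything else on the bench where it stands.

Things in the scene. Friction and masses are not known exactly. Their poses are not given: they have to be found in the camera images.
- carriage (a joint): Position of the mould carriage on its guide rods, m: 0 = fully in under the filling pot, 0.200 = drawn out against the hard front stop. Starts at 0.03 to 0.08, stays where it is left, takes about 4 N (plus a little damping) to slide. Growing values move it along -y of lower_face, away from the pot.
- carriage_knob (a point): Red upright round knob on the carriage's front end, 22 mm across, 52 mm tall; this point is mid-height, 26 mm above the carriage plate. It lies 105 mm to the -y side of lower_face. Moves with the carriage. The filling pot (128 mm across, underside 104 mm and tap mouth 38 mm above this point) hangs over the inner end, its axis 152 mm to the knob's +y side when the carriage is fully in.
- lower_face (a point): Centre of the flat upper face (parting face) of the lower mould half, a blue block 86 mm (x) by 124 mm (y) by 28 mm, fixed on the carriage, with two round cavities. Its y axis runs along the slide, +y towards the filling pot; z is up; it has the same axes as the carriage. This face lies 80 mm above the bench.
- dowel_a (a point): Foot of brass dowel A, in the parting face, at x +30, y +46 mm in the frame of lower_face. The dowel is 10 mm in diameter and stands 18 mm out of the face; its last 8 mm taper to a nose of about 4 mm.
- dowel_b (a point): Foot of brass dowel B, same size as A, at x -30, y -40 mm in the frame of lower_face. The unequal offsets let the upper half go on one way round only.
- upper_center (a point): Centre (half-way up) of the blue plate of the loose upper mould half: 86 (x) by 124 (y) by 22 mm, about 0.34 kg. It starts flat, parting face down, on a black mat 4 mm thick, y axis within 0.7 rad of lower_face's. Closed and flush, this point lies 11 mm above lower_face, all axes parallel to it. Its 14 mm filling hole is at the +y end.
- handle_bar (a point): Centre of the black handle bar on top of the upper half, 41 mm above upper_center: a bar 14 mm wide (x), 14 mm high, 72 mm long (y), on two steel posts of 10 mm at y -28 and +28 mm; 23 mm of free height between the plate and the bar. Same axes as upper_center.
- hole_a (a point): Lower mouth of dowel hole A in the upper half's parting face: 11.8 mm in diameter, right through the plate, at x +30, y +46 mm from upper_center. Goes on dowel A.
- hole_b (a point): Lower mouth of dowel hole B, as A, at x -30, y -40 mm from upper_center. Goes on dowel B.
- mould_tray: Bystander: loose light blue six-cup moulding tray, 110 x 140 x 30 mm; origin under its centre.
- clip_1: Bystander: black and orange spring clamp lying flat, about 105 x 65 x 26 mm; origin on the bench near its pivot.
- clip_2: Bystander: a second spring clamp like clip_1.
- dye_1: Bystander: small amber dye bottle with white cap and red band, 27 mm across, 66 mm tall; origin under its centre.
- dye_2: Bystander: the dye bottle with the yellow band.
- dye_3: Bystander: the dye bottle with the green band.
Mind the look-alikes: they are no part of the job. Of the things like the part that bears upper_center, leave any that is purple; of the rest the larger one is meant.

How it is judged:
By the outcome, as a careful person would: the job done as asked, in the order asked, and still so for the second after the job is handed in, while the arm keeps its last pose, push and grip.
It also fails if it takes over 67 s, if anything falls off the work surface, if the arm or the gripper's body presses on something with over 40 N, if the wrist force passes 120 N, or if a joint passes its speed limit or range.

## Working session

There is one attempt and no reset: what is moved stays moved. The work goes in short steps, Python scripts to look and compute and a tool call to move; the robot and the scene stay as the last step left them, time stands still between calls to the robot, and variables do not carry over. Pictures are saved under pics/ and viewed, and the job is handed in when it is done.

Besides the shell and the picture viewer there is one more tool, called after "Request:" in YAML: its name, and indented under it one key for each argument. servo_tool: Moves the arm, as the interface text tells. Its arguments: {"type":"object","properties":{"series":{"type":"array","items":{"type":"object","properties":{"travel":{"type":"array","items":{"type":"number"}},"turn":{"type":"array","items":{"type":"number"}},"hand":{"type":"number"}}}},"newtons":{"type":"number"}},"required":["series"]}

```bash
mkdir -p pics
cat > h.py <<'E'
import numpy as np, cv2
from bench import manip, imaging, order, models
def shot(cam,name):
    d=imaging.read_camera(cam); cv2.imwrite(f'pics/{name}.png',cv2.cvtColor(d['color'],cv2.COLOR_RGB2BGR)); return d
def ray(d,rc):
    K=np.array(d['camera_matrix'],float);D=np.array(d['D'],float);T=np.array(d['T'],float)
    p=cv2.undistortPoints(np.array([[[rc[1],rc[0]]]],float),K,D)[0,0]
    return T[:3,3],T[:3,:3]@np.array([p[0],p[1],1.])
def onz(d,rc,z):
    o,v=ray(d,rc); return o+v*(z-o[2])/v[2]
def proj(d,P):
    T=np.linalg.inv(np.array(d['T'],float))
    r,_=cv2.Rodrigues(T[:3,:3]); q,_=cv2.projectPoints(np.array(P,float).reshape(-1,1,3),r,T[:3,3],np.array(d['camera_matrix'],float),np.array(d['D'],float))
    return q[:,0,:]
def tri(ds,rcs):
    A=np.zeros((3,3));b=np.zeros(3)
    for d,rc in zip(ds,rcs):
        o,v=ray(d,rc);v=v/np.linalg.norm(v);M=np.eye(3)-np.outer(v,v);A+=M;b+=M@o
    return np.linalg.solve(A,b)
E
cat > a.py <<'E'
from h import *
np.set_printoptions(precision=1,suppress=True)
ds={}
for c in ('top','side'):
    ds[c]=shot(c,c+'0'); print(c,ds[c]['T'])
for c in ('top','side'):
  for n in ['carriage_knob','lower_face','dowel_a','upper_center','handle_bar','hole_a']:
    print(c,n,[(round(r['score'],2),np.round(r['point'],1).tolist()) for r in models.tip_of(c,n)])
o=manip.get_obs();print({k:np.round(v,3).tolist() for k,v in o.items()}, manip.tip_reach)
E
python3 a.py
```

```text
top [[   0.    -1.     0.2  343.5]
 [  -1.    -0.    -0.   -71.1]
 [   0.    -0.2   -1.  1448. ]
 [   0.     0.     0.     1. ]]
side [[ -1.    0.2  -0.2 784.2]
 [  0.3   0.6  -0.7 674.1]
 [ -0.   -0.7  -0.7 776.5]
 [  0.    0.    0.    1. ]]
top carriage_knob [(0.73, [201.7, 145.9]), (0.32, [235.4, 284.7])]
top lower_face [(0.88, [209.0, 114.6])]
top dowel_a [(0.79, [218.3, 130.0]), (0.62, [203.1, 96.9])]
top upper_center [(0.68, [246.5, 413.8]), (0.67, [196.6, 346.6]), (0.6, [256.5, 356.9]), (0.48, [187.8, 334.5]), (0.32, [131.6, 161.2]), (0.15, [214.6, 128.3])]
top handle_bar [(0.94, [256.4, 359.2]), (0.75, [201.7, 97.4]), (0.74, [247.3, 419.4]), (0.59, [197.3, 348.8])]
top hole_a [(0.9, [260.2, 416.9]), (0.87, [205.2, 352.6]), (0.85, [234.4, 414.8]), (0.62, [258.8, 369.7]), (0.56, [258.5, 346.1]), (0.41, [216.5, 129.2])]
side carriage_knob [(0.87, [261.7, 310.0]), (0.45, [294.8, 334.4])]
side lower_face [(0.75, [295.6, 335.0])]
side dowel_a [(0.69, [317.6, 337.2]), (0.58, [279.4, 333.9])]
side upper_center [(0.61, [141.3, 284.2]), (0.58, [152.5, 238.3]), (0.5, [121.3, 258.2]), (0.36, [261.5, 309.6])]
side handle_bar [(0.83, [140.8, 235.3]), (0.73, [135.6, 282.8]), (0.52, [112.1, 261.5])]
side hole_a [(0.75, [147.5, 246.6]), (0.64, [116.8, 268.1]), (0.64, [122.1, 251.8]), (0.61, [161.5, 228.9]), (0.55, [136.7, 280.3]), (0.5, [147.2, 285.7])]
{'time': 0.7, 'joint_pos': [1.09, 0.615, -0.013, 1.423, 0.008, 1.103, -0.04], 'joint_vel': [0.0, 0.0, 0.0, -0.0, -0.0, -0.0, 0.001], 'joint_efforts': [0.0, -46.897, 0.259, -17.131, 0.01, 0.002, -0.0], 'tool_pos': [285.549, -583.899, 245.349], 'tool_rot': [-3.142, -0.0, -1.116], 'wrist_force': [0.302, -0.11, 0.462], 'moment': [-0.002, -0.026, 0.048], 'grip_width': 85.177} 14.0
```

View pictures.

View pics/top0.png

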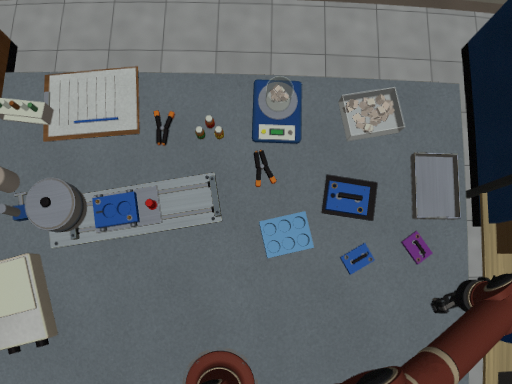

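View pics/side0.png

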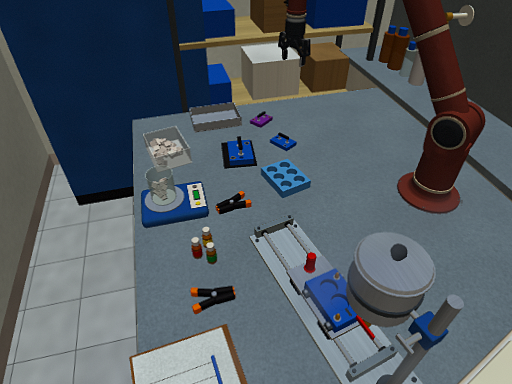

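```bash
cd pics; python3 -c "
import cv2
a=cv2.imread('top0.png');cv2.imwrite('top0a.png',cv2.resize(a[150:290,60:220],None,fx=5,fy=5,interpolation=cv2.INTER_CUBIC)[:600,:800])
cv2.imwrite('top0b.png',cv2.resize(a[170:290,310:450],None,fx=5,fy=5,interpolation=cv2.INTER_CUBIC)[:600,:800])
a=cv2.imread('side0.png');cv2.imwrite('side0b.png',cv2.resize(a[80:180,200:330],None,fx=6,fy=6,interpolation=cv2.INTER_CUBIC)[:600,:800])
cv2.imwrite('side0a.png',cv2.resize(a[230:350,260:400],None,fx=5,fy=5,interpolation=cv2.INTER_CUBIC)[:600,:800])
"
```

```text
(no output)
```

View zooms.

The top picture shows the knob at about (row 203, col 151), the lower half at (209, 115), and the pot at (205, 54). The large blue half is on the black mat at (197, 349). The look-alikes are a small blue one at (258, 356) and a purple one at (247, 418). In the side picture the knob is at (262, 310) and the upper half at (152, 238).

View pics/top0b.png

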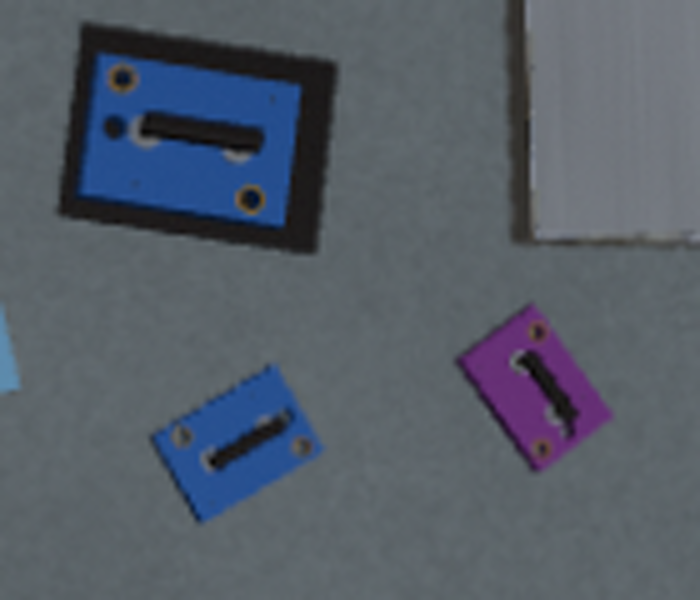

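View pics/side0b.png

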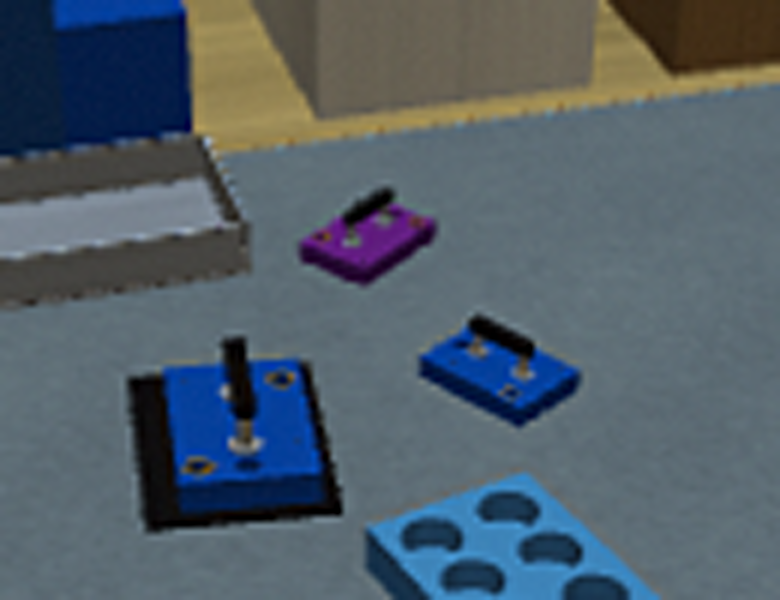

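View pics/top0a.png

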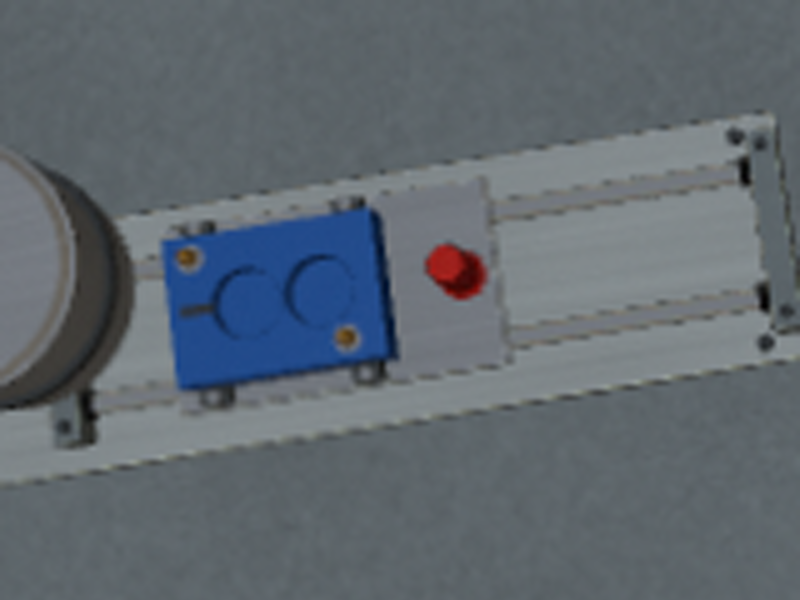

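View pics/side0a.png

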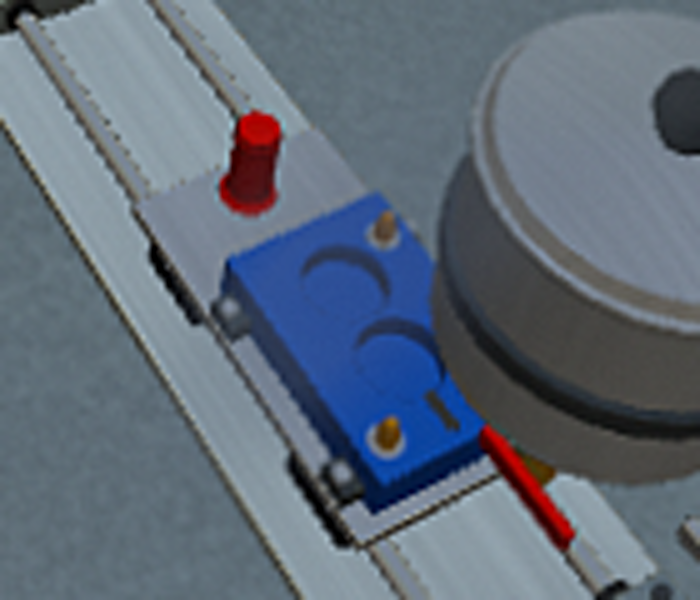

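Run:
```python
from h import *
np.set_printoptions(precision=1,suppress=True)
t=imaging.read_camera('top');s=imaging.read_camera('side')
def T(n,a,b): print(n,tri([t,s],[a,b]), onz(t,a,tri([t,s],[a,b])[2]), proj(t,tri([t,s],[a,b])))
T('knob',(201.7,145.9),(261.7,310)); T('lf',(209,114.6),(295.6,335))
T('da',(203.1,96.9),(317.6,337.2));T('da2',(218.3,130),(279.4,333.9));T('da3',(203.1,96.9),(279.4,333.9));T('da4',(218.3,130),(317.6,337.2))
T('uc',(196.6,346.6),(152.5,238.3));T('hb',(197.3,348.8),(140.8,235.3))
print(onz(t,(209,114.6),80),onz(s,(295.6,335),80))
print(onz(t,(196.6,346.6),15),onz(s,(152.5,238.3),15))
print(onz(t,(203,96.9),80),onz(t,(218,130),80))
```

```text
knob [520.4 220.3  90.8] [520.4 220.3  90.8] [[145.9 201.7]]
lf [497.3 313.6  77.8] [498.4 312.8  77.8] [[114.3 209.4]]
da [514.2 365.5  78.9] [513.8 365.8  78.9] [[ 97. 203.]]
da2 [474.9 268.4  66.9] [474.1 268.9  66.9] [[130.2 218. ]]
da3 [511.1 331.4 169. ] [502.6 337.  169. ] [[ 99.2 200. ]]
da4 [475.7 303.5 -46.5] [484.9 296.9 -46.5] [[127.7 221.2]]
uc [ 561.1 -365.1   13.1] [ 562.1 -365.5   13.1] [[346.5 196.9]]
hb [ 560.9 -365.1   62.6] [ 552.7 -361.8   62.6] [[349.9 194.5]]
[498.2 312.2  80. ] [497.1 315.4  80. ]
[ 561.8 -365.1   15. ] [ 560.7 -361.8   15. ]
[513.9 365.5  80. ] [473.8 265.8  80. ]
```

```bash
cat > fit.py <<'E'
from h import *
from scipy.optimize import least_squares
np.set_printoptions(precision=2,suppress=True)
t=imaging.read_camera('top');s=imaging.read_camera('side')
def z(p,f,c,r): return np.array([(p[0]+.5)/f-.5+c,(p[1]+.5)/f-.5+r])
def fit(name,x0,pts,loss='soft_l1'):
    def pos(q,P): c,sn=np.cos(q[2]),np.sin(q[2]); return [q[0]+c*P[0]-sn*P[1],q[1]+sn*P[0]+c*P[1],P[2]]
    for sel in ('top','side','both'):
        use=[p for p in pts if sel=='both' or p[0]==sel]
        f=lambda q:np.concatenate([proj(t if c=='top' else s,pos(q,P))[0]-uv for c,P,uv in use])
        r=least_squares(f,x0,x_scale=[10,10,.1],loss=loss); print(name,sel,r.x,'res',r.fun)
    return r.x
ta=lambda *p:z(p,5,60,150); tb=lambda *p:z(p,5,310,170); sa=lambda *p:z(p,5,260,230); sb=lambda *p:z(p,6,200,80)
L=[('top',(43,62,80),ta(163,240)),('top',(43,-62,80),ta(375,208)),('top',(-43,-62,80),ta(397,358)),('top',(-43,62,80),ta(180,389)),
('top',(30,46,88),ta(187,258)),('top',(-30,-40,88),ta(347,336)),
('side',(43,-62,80),sa(228,262)),('side',(-43,-62,80),sa(380,194)),('side',(43,62,80),sa(369,488)),
('side',(30,46,80),sa(386,438)),('side',(-30,-40,80),sa(384,236))]
fit('lower',[498,313,.15],L)
U=[('top',(43,62,26),tb(96,52)),('top',(43,-62,26),tb(301,84)),('top',(-43,-62,26),tb(285,229)),('top',(-43,62,26),tb(77,196)),
('top',(30,46,26),tb(122,78)),('top',(-30,-40,26),tb(251,199)),('top',(0,36,63),tb(141,123)),('top',(0,-36,63),tb(263,140)),
('side',(43,62,26),sb(178,487)),('side',(-43,62,26),sb(324,474)),('side',(-43,-62,26),sb(305,360)),('side',(43,-62,26),sb(163,368)),
('side',(30,46,26),sb(198,466)),('side',(-30,-40,26),sb(280,379))]
fit('upper',[561,-364,-.13],U)
# knob : top at z=104, foot z=52
print(onz(t,ta(447,265)[::-1],104),onz(t,ta(470,280)[::-1],52),onz(s,sa(258,125)[::-1],104),onz(s,sa(250,195)[::-1],52))
E
python3 fit.py
```

```text
lower top [497.52 310.98   0.18] res [ 0.23  0.29 -0.23  0.02 -0.97 -0.46  0.07 -0.06  0.45 -0.13  0.24  0.33]
lower side [496.1  315.73   0.16] res [-0.4  -0.88  0.11 -0.23  1.68 -0.23 -0.87  0.91  0.03  0.35]
lower both [496.72 313.55   0.17] res [-0.48  0.21 -0.89  0.54 -2.05  0.12 -1.06 -0.08 -0.33 -0.12 -0.79  0.8
 -1.09 -1.42 -0.74 -0.93  1.23 -1.06 -1.38  0.1  -0.76 -0.37]
upper top [ 557.26 -366.04   -0.13] res [ 0.28  0.42 -0.31  0.33 -0.36 -0.56  0.42 -0.21 -0.21  0.26 -0.25  0.05
  0.32 -0.32  0.1   0.03]
upper side [ 554.21 -363.7    -0.15] res [ 0.1  -0.33 -0.25  0.06 -0.96 -0.14  0.37  0.08  0.07  0.23  0.46  0.14]
upper both [ 556.28 -365.55   -0.13] res [ 0.18  0.67 -0.42  0.72 -0.58 -0.18  0.22  0.03 -0.33  0.53 -0.44  0.41
  0.16 -0.03 -0.07  0.4  -0.33 -0.46 -0.73 -0.27 -1.84 -0.39 -0.47  0.01
 -0.42  0.08 -0.35 -0.09]
[516.43 208.54 104.  ] [514.71 205.34  52.  ] [514.83 210.45 104.  ] [514.33 214.08  52.  ]
```

```bash
cat > plan.py <<'E'
from h import *
import sys
# usage: plan.py x y z yaw  -> shift in tool axes (mm), turn z
o=manip.get_obs(); p=np.array(o['tool_pos']); r=np.array(o['tool_rot'])
from scipy.spatial.transform import Rotation as R
M=R.from_euler('xyz',r)
x,y,z,yaw=map(float,sys.argv[1:5])
T=R.from_euler('xyz',[np.pi,0,yaw])
print('t',round(float(o['time']),2),'pos',np.round(p,1),'rot',np.round(r,3),'F',np.round(o['wrist_force'],1),'w',round(float(o['grip_width']),1))
d=M.inv().apply(np.array([x,y,z])-p); d2=T.inv().apply(np.array([x,y,z])-p)
print('tool shift mm now',np.round(d,1),'after turn',np.round(d2,1),'turn',np.round((M.inv()*T).as_rotvec(),3))
E
python3 plan.py 515 209 230 0.165
```

```text
t 0.9 pos [ 285.5 -583.9  245.3] rot [-3.142  0.    -1.116] F [0.  0.3 0.5] w 85.5
tool shift mm now [-611.5 -554.5   15.4] after turn [ 356.6 -744.4   15.3] turn [-0.     0.    -1.281]
```

Request:
servo_tool:
  series:
    - {"turn": [0,0,-0.12]}
    - {"turn": [0,0,-0.12]}
    - {"turn": [0,0,-0.12]}
    - {"turn": [0,0,-0.12]}
    - {"turn": [0,0,-0.12]}
    - {"turn": [0,0,-0.12]}
    - {"turn": [0,0,-0.12]}
    - {"turn": [0,0,-0.12]}
    - {"turn": [0,0,-0.12]}
    - {"turn": [0,0,-0.12]}

```text
schema error: expected keys travel, turn, hand
```

```bash
python3 plan.py 515 209 230 0.165
```

```text
t 0.9 pos [ 285.5 -583.9  245.3] rot [-3.142  0.    -1.116] F [0.  0.3 0.5] w 85.5
tool shift mm now [-611.5 -554.5   15.4] after turn [ 356.6 -744.4   15.3] turn [-0.     0.    -1.281]
```

Request:
servo_tool:
  series:
    - {"travel": [0,0,0],"turn": [0,0,-0.12],"hand": 1}
    - {"travel": [0,0,0],"turn": [0,0,-0.12],"hand": 1}
    - {"travel": [0,0,0],"turn": [0,0,-0.12],"hand": 1}
    - {"travel": [0,0,0],"turn": [0,0,-0.12],"hand": 1}
    - {"travel": [0,0,0],"turn": [0,0,-0.12],"hand": 1}
    - {"travel": [0,0,0],"turn": [0,0,-0.12],"hand": 1}
    - {"travel": [0,0,0],"turn": [0,0,-0.12],"hand": 1}
    - {"travel": [0,0,0],"turn": [0,0,-0.12],"hand": 1}
    - {"travel": [0,0,0],"turn": [0,0,-0.12],"hand": 1}
    - {"travel": [0,0,0],"turn": [0,0,-0.12],"hand": 1}

```text
time: 1.73
tool_pos: [285.4, -584.0, 245.3]
tool_rot: [3.142, 0.0, 0.09]
wrist_force: [-0.2, -0.3, -0.1]
grip_width: 85.0
```

```bash
python3 plan.py 515 209 230 0.165
```

```text
t 1.73 pos [ 285.4 -584.   245.3] rot [3.142 0.    0.09 ] F [-0.2 -0.3 -0.1] w 85.0
tool shift mm now [ 299.7 -769.2   15.2] after turn [ 356.8 -744.5   15.3] turn [ 0.     0.    -0.075]
```

Request:
servo_tool:
  series:
    - {"travel": [0.013,-0.033,0],"turn": [0,0,0],"hand": 1}
    - {"travel": [0.013,-0.033,0],"turn": [0,0,0],"hand": 1}
    - {"travel": [0.013,-0.033,0],"turn": [0,0,0],"hand": 1}
    - {"travel": [0.013,-0.033,0],"turn": [0,0,0],"hand": 1}
    - {"travel": [0.013,-0.033,0],"turn": [0,0,0],"hand": 1}
    - {"travel": [0.013,-0.033,0],"turn": [0,0,0],"hand": 1}
    - {"travel": [0.013,-0.033,0],"turn": [0,0,0],"hand": 1}
    - {"travel": [0.013,-0.033,0],"turn": [0,0,0],"hand": 1}
    - {"travel": [0.013,-0.033,0],"turn": [0,0,0],"hand": 1}
    - {"travel": [0.013,-0.033,0],"turn": [0,0,0],"hand": 1}

```text
time: 2.57
tool_pos: [387.7, -242.7, 245.7]
tool_rot: [3.141, -0.001, 0.084]
wrist_force: [0.7, -0.5, 0.9]
grip_width: 85.1
```

Request:
servo_tool:
  series:
    - {"travel": [0.013,-0.033,0],"turn": [0,0,0],"hand": 1}
    - {"travel": [0.013,-0.033,0],"turn": [0,0,0],"hand": 1}
    - {"travel": [0.013,-0.033,0],"turn": [0,0,0],"hand": 1}
    - {"travel": [0.013,-0.033,0],"turn": [0,0,0],"hand": 1}
    - {"travel": [0.013,-0.033,0],"turn": [0,0,0],"hand": 1}
    - {"travel": [0.013,-0.033,0],"turn": [0,0,0],"hand": 1}
    - {"travel": [0.013,-0.033,0],"turn": [0,0,0],"hand": 1}
    - {"travel": [0.013,-0.033,0],"turn": [0,0,0],"hand": 1}
    - {"travel": [0.013,-0.033,0],"turn": [0,0,0],"hand": 1}
    - {"travel": [0,0,0],"turn": [0,0,-0.075],"hand": 1}

```text
time: 3.4
tool_pos: [480.5, 71.4, 246.5]
tool_rot: [-3.135, -0.006, 0.173]
wrist_force: [0.5, -0.4, 0.3]
grip_width: 85.6
```

```bash
python3 plan.py 515 209 80 0.165; python3 -c "
from h import *
d=shot('top','top1');cv2.imwrite('pics/top1a.png',cv2.resize(cv2.cvtColor(d['color'],cv2.COLOR_RGB2BGR)[140:290,40:240],None,fx=4,fy=4))"
```

```text
t 3.4 pos [480.5  71.4 246.5] rot [-3.135 -0.006  0.173] F [ 0.5 -0.4  0.3] w 85.6
tool shift mm now [  56.7 -128.6  167.6] after turn [  56.7 -130.1  166.5] turn [-0.006 -0.006  0.008]
```

View pics/top1a.png

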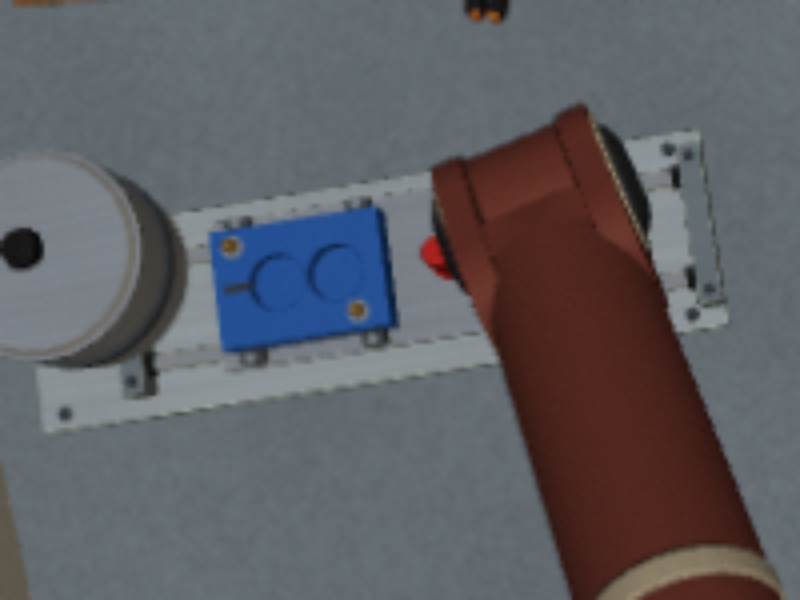

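The knob is just visible at about (445, 258) in this crop, and the carriage hasn't moved.

Request:
servo_tool:
  series:
    - {"travel": [0.014,-0.032,0],"turn": [-0.006,-0.006,0.008],"hand": 1}
    - {"travel": [0.014,-0.032,0],"turn": [0,0,0],"hand": 1}
    - {"travel": [0.014,-0.032,0],"turn": [0,0,0],"hand": 1}
    - {"travel": [0.014,-0.032,0],"turn": [0,0,0],"hand": 1}
    - {"travel": [0,0,0.03],"turn": [0,0,0],"hand": 1}
    - {"travel": [0,0,0.03],"turn": [0,0,0],"hand": 1}
    - {"travel": [0,0,0.02],"turn": [0,0,0],"hand": 1}
    - {"travel": [0,0,0],"turn": [0,0,0],"hand": 1}

```text
time: 4.12
tool_pos: [512.1, 192.9, 160.3]
tool_rot: [3.132, 0.015, 0.148]
wrist_force: [-0.5, -0.4, 0.7]
grip_width: 85.2
```

```bash
python3 plan.py 515 209 80 0.165; python3 -c "
from h import *
d=shot('side','side1');cv2.imwrite('pics/side1a.png',cv2.resize(cv2.cvtColor(d['color'],cv2.COLOR_RGB2BGR)[200:350,220:400],None,fx=4,fy=4))"
```

```text
t 4.12 pos [512.1 192.9 160.3] rot [3.132 0.015 0.148] F [-0.5 -0.4  0.7] w 85.2
tool shift mm now [  6.5 -16.3  80. ] after turn [  5.5 -15.4  80.3] turn [ 0.01   0.015 -0.017]
```

View pics/side1a.png

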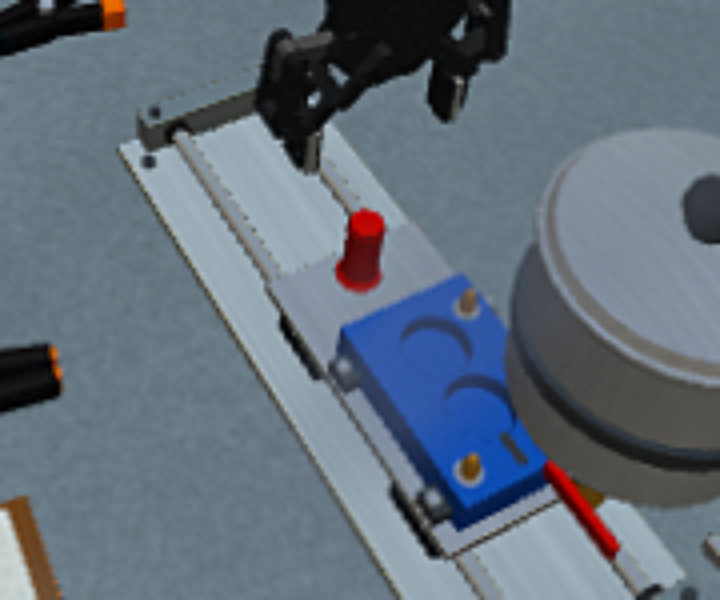

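The open fingers are above and straddling the line of the knob, which sits at (363, 250) in the crop.

Request:
servo_tool:
  series:
    - {"travel": [0.0055,-0.0155,0],"turn": [0.01,0.015,-0.017],"hand": 1}
    - {"travel": [0,0,0],"turn": [0,0,0],"hand": 1}
    - {"travel": [0,0,0],"turn": [0,0,0],"hand": 1}

```text
time: 4.42
tool_pos: [518.4, 214.3, 166.4]
tool_rot: [-3.135, -0.013, 0.17]
wrist_force: [-0.9, 0.1, -0.1]
grip_width: 85.4
```

```bash
python3 plan.py 515 209 80 0.165
```

```text
t 4.42 pos [518.4 214.3 166.4] rot [-3.135 -0.013  0.17 ] F [-0.9  0.1 -0.1] w 85.4
tool shift mm now [-5.4  5.2 86.3] after turn [-4.2  4.6 86.4] turn [-0.006 -0.013  0.005]
```

Request:
servo_tool:
  series:
    - {"travel": [0,0,0],"turn": [0,0,0],"hand": 1}
    - {"travel": [0,0,0],"turn": [0,0,0],"hand": 1}
    - {"travel": [0,0,0],"turn": [0,0,0],"hand": 1}

```text
time: 4.67
tool_pos: [517.8, 212.0, 164.9]
tool_rot: [-3.138, -0.01, 0.167]
wrist_force: [-0.1, 0.2, 0.0]
grip_width: 85.1
```

```bash
python3 plan.py 515 209 80 0.165
```

```text
t 4.67 pos [517.8 212.  164.9] rot [-3.138 -0.01   0.167] F [-0.1  0.2  0. ] w 85.1
tool shift mm now [-4.1  2.8 84.9] after turn [-3.3  2.5 84.9] turn [-0.004 -0.01   0.002]
```

Request:
servo_tool:
  series:
    - {"travel": [-0.003,0.0025,0.01],"turn": [-0.003,-0.01,0],"hand": 1}
    - {"travel": [0,0,0.015],"turn": [0,0,0],"hand": 1}
    - {"travel": [0,0,0.015],"turn": [0,0,0],"hand": 1}
    - {"travel": [0,0,0.015],"turn": [0,0,0],"hand": 1}
    - {"travel": [0,0,0.015],"turn": [0,0,0],"hand": 1}
    - {"travel": [0,0,0.01],"turn": [0,0,0],"hand": 1}
    - {"travel": [0,0,0.003],"turn": [0,0,0],"hand": 1}
    - {"travel": [0,0,0],"turn": [0,0,0],"hand": 1}
    - {"travel": [0,0,0],"turn": [0,0,0],"hand": 1}

```text
time: 5.42
tool_pos: [515.2, 209.5, 81.6]
tool_rot: [-3.14, 0.001, 0.168]
wrist_force: [-0.2, -0.5, 1.0]
grip_width: 85.4
```

```bash
python3 plan.py 515 209 80 0.165; python3 -c "
from h import *
d=shot('side','side2');cv2.imwrite('pics/side2a.png',cv2.resize(cv2.cvtColor(d['color'],cv2.COLOR_RGB2BGR)[200:350,220:400],None,fx=4,fy=4))"
```

```text
t 5.42 pos [515.2 209.5  81.6] rot [-3.14e+00  1.00e-03  1.68e-01] F [-0.2 -0.5  1. ] w 85.4
tool shift mm now [-0.3  0.5  1.6] after turn [-0.3  0.5  1.6] turn [-0.001  0.001  0.003]
```

View pics/side2a.png

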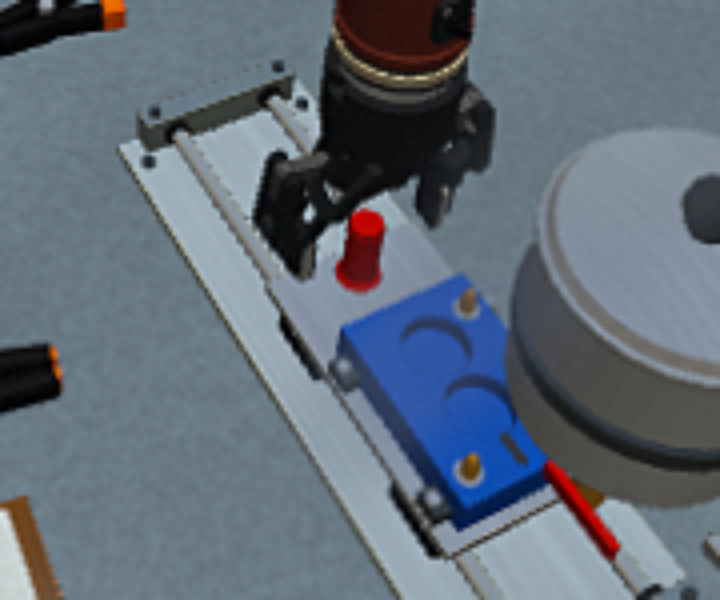

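```bash
python3 -c "
from h import *
for c in('side','top'):
  d=imaging.read_camera(c)
  print(c,proj(d,[[515.2,209.5,78],[515.2,209.5,104],[515.2,209.5,52],[515.2,219.5,104]]))"
```

```text
side [[309.72341139 260.90287657]
 [310.90577068 254.32659636]
 [308.58673293 267.20941692]
 [312.49514156 257.5759234 ]]
top [[150.44834364 204.22991586]
 [148.63778305 203.02374474]
 [152.19404001 205.39235681]
 [145.11775198 202.92283988]]
```

The TCP projects to within 1 px of the knob, so I'm gripping now.

Request:
servo_tool:
  series:
    - {"travel": [0,-0.001,0.001],"turn": [0,0,0],"hand": 0}
    - {"travel": [0,0,0],"turn": [0,0,0],"hand": 0}
    - {"travel": [0,0,0],"turn": [0,0,0],"hand": 0}
    - {"travel": [0,0,0],"turn": [0,0,0],"hand": 0}
    - {"travel": [0,0,0],"turn": [0,0,0],"hand": 0}
    - {"travel": [0,0,0],"turn": [0,0,0],"hand": 0}
    - {"travel": [0,0,0],"turn": [0,0,0],"hand": 0}
    - {"travel": [0,0,0],"turn": [0,0,0],"hand": 0}
  newtons: 50

```text
time: 6.23
tool_pos: [516.3, 210.7, 80.8]
tool_rot: [-3.14, -0.002, 0.168]
wrist_force: [3.2, 0.6, 0.3]
grip_width: 21.2
```

```bash
python3 plan.py 515 209 80 0.165
```

```text
t 6.23 pos [516.3 210.7  80.8] rot [-3.14e+00 -2.00e-03  1.68e-01] F [3.2 0.6 0.3] w 21.2
tool shift mm now [-1.5  1.5  0.8] after turn [-1.5  1.5  0.8] turn [-0.002 -0.002  0.003]
```

Request:
servo_tool:
  series:
    - {"travel": [0.001,0.005,0],"turn": [0,0,0],"hand": 0}
    - {"travel": [0,0.01,0],"turn": [0,0,0],"hand": 0}
    - {"travel": [0,0.014,0],"turn": [0,0,0],"hand": 0}
    - {"travel": [0,0.014,0],"turn": [0,0,0],"hand": 0}
    - {"travel": [0,0.014,0],"turn": [0,0,0],"hand": 0}
    - {"travel": [0,0.014,0],"turn": [0,0,0],"hand": 0}
    - {"travel": [0,0.014,0],"turn": [0,0,0],"hand": 0}
    - {"travel": [0,0.01,0],"turn": [0,0,0],"hand": 0}
    - {"travel": [0,0.005,0],"turn": [0,0,0],"hand": 0}
    - {"travel": [0,0,0],"turn": [0,0,0],"hand": 0}

```text
time: 7.07
tool_pos: [535.1, 111.8, 80.8]
tool_rot: [-3.139, -0.004, 0.167]
wrist_force: [5.8, -0.0, -0.5]
grip_width: 21.1
```

```bash
python3 plan.py 534 111 80 0.165;python3 -c "
from h import *
d=shot('side','side3');cv2.imwrite('pics/side3a.png',cv2.resize(cv2.cvtColor(d['color'],cv2.COLOR_RGB2BGR)[190:340,220:400],None,fx=4,fy=4))"
```

```text
t 7.07 pos [535.1 111.8  80.8] rot [-3.139 -0.004  0.167] F [ 5.8 -0.  -0.5] w 21.1
tool shift mm now [-1.2  0.6  0.8] after turn [-1.2  0.6  0.8] turn [-0.002 -0.004  0.002]
```

View pics/side3a.png

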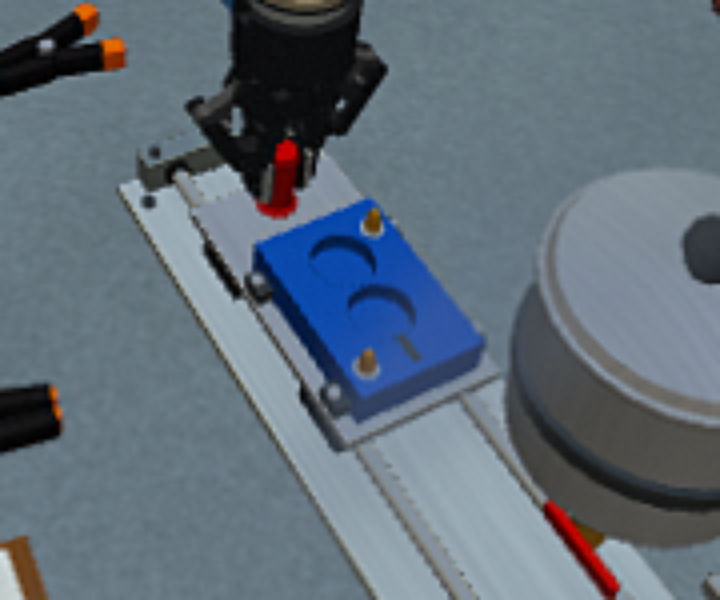

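The carriage slides along with the grip, and front-end clearance remains. I'm continuing slowly and watching for the stop.

Request:
servo_tool:
  series:
    - {"travel": [0.001,0.004,0],"turn": [0,0,0],"hand": 0}
    - {"travel": [0.001,0.004,0],"turn": [0,0,0],"hand": 0}
    - {"travel": [0,0.004,0],"turn": [0,0,0],"hand": 0}
    - {"travel": [0,0.004,0],"turn": [0,0,0],"hand": 0}
    - {"travel": [0,0.004,0],"turn": [0,0,0],"hand": 0}
    - {"travel": [0,0.004,0],"turn": [0,0,0],"hand": 0}

```text
time: 7.62
tool_pos: [539.1, 90.8, 80.8]
tool_rot: [-3.137, -0.002, 0.17]
wrist_force: [2.2, 5.1, 1.7]
grip_width: 21.2
```

Request:
servo_tool:
  series:
    - {"travel": [0,0.004,0],"turn": [0,0,0],"hand": 0}
    - {"travel": [0,0.004,0],"turn": [0,0,0],"hand": 0}
    - {"travel": [0,0.004,0],"turn": [0,0,0],"hand": 0}

```text
time: 7.87
tool_pos: [541.4, 79.0, 80.8]
tool_rot: [-3.137, -0.002, 0.17]
wrist_force: [2.0, 4.8, 2.3]
grip_width: 21.4
```

Request:
servo_tool:
  series:
    - {"travel": [0,0.004,0],"turn": [0,0,0],"hand": 0}
    - {"travel": [0,0.004,0],"turn": [0,0,0],"hand": 0}

```text
time: 8.03
tool_pos: [542.9, 71.2, 80.8]
tool_rot: [-3.137, -0.002, 0.17]
wrist_force: [2.6, 5.9, 1.6]
grip_width: 21.2
```

Request:
servo_tool:
  series:
    - {"travel": [0,0.003,0],"turn": [0,0,0],"hand": 0}
    - {"travel": [0,0.003,0],"turn": [0,0,0],"hand": 0}

```text
time: 8.2
tool_pos: [544.0, 65.2, 80.8]
tool_rot: [-3.137, -0.003, 0.169]
wrist_force: [3.1, 5.4, 0.4]
grip_width: 21.3
```

Request:
servo_tool:
  series:
    - {"travel": [0.0005,0.003,0],"turn": [0,0,0],"hand": 0}
    - {"travel": [0,0.003,0],"turn": [0,0,0],"hand": 0}
    - {"travel": [0,0.003,0],"turn": [0,0,0],"hand": 0}

```text
time: 8.45
tool_pos: [544.7, 61.4, 80.8]
tool_rot: [-3.13, -0.003, 0.172]
wrist_force: [-0.0, 16.0, -0.9]
grip_width: 21.2
```

Request:
servo_tool:
  series:
    - {"travel": [0,0.003,0],"turn": [0,0,0],"hand": 0}
    - {"travel": [0,0.003,0],"turn": [0,0,0],"hand": 0}
    - {"travel": [0,0.003,0],"turn": [0,0,0],"hand": 0}

```text
time: 8.7
tool_pos: [544.8, 61.4, 80.8]
tool_rot: [-3.118, -0.004, 0.178]
wrist_force: [-3.1, 29.0, -4.3]
grip_width: 20.9
```

```bash
python3 plan.py 534 111 80 0.165;python3 -c "
from h import *
d=shot('side','side4');cv2.imwrite('pics/side4a.png',cv2.resize(cv2.cvtColor(d['color'],cv2.COLOR_RGB2BGR)[190:340,220:400],None,fx=4,fy=4))"
```

```text
t 8.7 pos [544.8  61.4  80.8] rot [-3.118 -0.004  0.178] F [-3.1 29.  -4.3] w 20.9
tool shift mm now [ -1.8 -50.7   2. ] after turn [ -2.5 -50.7   0.8] turn [-0.023 -0.004  0.013]
```

View pics/side4a.png

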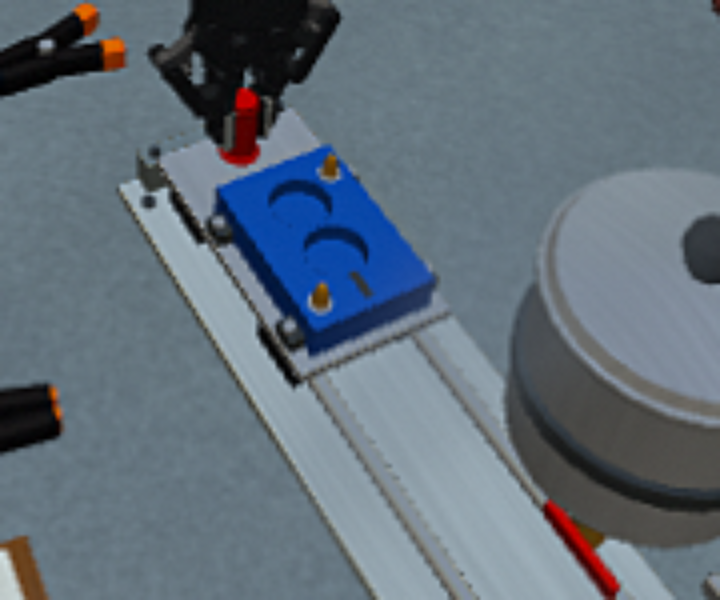

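The carriage is hard against its stop: the force rose to 29 N with no further travel. I'm relaxing the pull and then releasing.

Request:
servo_tool:
  series:
    - {"travel": [0,-0.004,0],"turn": [0,0,0],"hand": 0}
    - {"travel": [0,-0.004,0],"turn": [0,0,0],"hand": 0}
    - {"travel": [0,-0.002,0],"turn": [0,0,0],"hand": 0}
    - {"travel": [0,0,0],"turn": [0,0,0],"hand": 0}

```text
time: 9.08
tool_pos: [544.7, 61.5, 80.8]
tool_rot: [-3.133, -0.002, 0.173]
wrist_force: [0.7, 9.9, 0.6]
grip_width: 21.2
```

Request:
servo_tool:
  series:
    - {"travel": [0,-0.003,0],"turn": [0,0,0],"hand": 0}
    - {"travel": [0,0,0],"turn": [0,0,0],"hand": 0}
    - {"travel": [0,0,0],"turn": [0,0,0],"hand": 1}
    - {"travel": [0,0,0],"turn": [0,0,0],"hand": 1}
    - {"travel": [0,0,0],"turn": [0,0,0],"hand": 1}
    - {"travel": [0,0,0],"turn": [0,0,0],"hand": 1}
    - {"travel": [0,0,-0.02],"turn": [0,0,0],"hand": 1}
    - {"travel": [0,0,-0.03],"turn": [0,0,0],"hand": 1}
    - {"travel": [0,0,-0.03],"turn": [0,0,0],"hand": 1}
    - {"travel": [0,0,-0.03],"turn": [0,0,0],"hand": 1}

```text
time: 9.92
tool_pos: [543.5, 57.0, 190.9]
tool_rot: [-3.141, 0.004, 0.167]
wrist_force: [0.5, -0.7, -0.8]
grip_width: 85.4
```

```bash
python3 plan.py 556.5 -365.3 190 -0.13
```

```text
t 9.92 pos [543.5  57.  190.9] rot [-3.141  0.004  0.167] F [ 0.5 -0.7 -0.8] w 85.4
tool shift mm now [-57.5 418.6   0.9] after turn [ 67.7 417.1   0.9] turn [0.    0.004 0.297]
```

Request:
servo_tool:
  series:
    - {"travel": [0,0,0],"turn": [0,0,0.1],"hand": 1}
    - {"travel": [0,0,0],"turn": [0,0.004,0.1],"hand": 1}
    - {"travel": [0,0,0],"turn": [0,0,0.097],"hand": 1}
    - {"travel": [0.0055,0.034,0],"turn": [0,0,0],"hand": 1}
    - {"travel": [0.0055,0.034,0],"turn": [0,0,0],"hand": 1}
    - {"travel": [0.0055,0.034,0],"turn": [0,0,0],"hand": 1}
    - {"travel": [0.0055,0.034,0],"turn": [0,0,0],"hand": 1}
    - {"travel": [0.0055,0.034,0],"turn": [0,0,0],"hand": 1}
    - {"travel": [0.0055,0.034,0],"turn": [0,0,0],"hand": 1}
    - {"travel": [0.0055,0.034,0],"turn": [0,0,0],"hand": 1}

```text
time: 10.75
tool_pos: [550.7, -185.4, 189.7]
tool_rot: [-3.141, -0.001, -0.13]
wrist_force: [1.1, 0.5, 0.3]
grip_width: 85.1
```

Request:
servo_tool:
  series:
    - {"travel": [0.0055,0.034,0],"turn": [0,0,0],"hand": 1}
    - {"travel": [0.0055,0.034,0],"turn": [0,0,0],"hand": 1}
    - {"travel": [0.0055,0.034,0],"turn": [0,0,0],"hand": 1}
    - {"travel": [0.0055,0.034,0],"turn": [0,0,0],"hand": 1}
    - {"travel": [0.0055,0.034,0],"turn": [0,0,0],"hand": 1}
    - {"travel": [0,0,0.01],"turn": [0,0,0],"hand": 1}
    - {"travel": [0,0,0.02],"turn": [0,0,0],"hand": 1}
    - {"travel": [0,0,0.01],"turn": [0,0,0],"hand": 1}
    - {"travel": [0,0,0],"turn": [0,0,0],"hand": 1}

```text
time: 11.5
tool_pos: [554.8, -354.1, 146.4]
tool_rot: [-3.138, 0.005, -0.129]
wrist_force: [0.1, 0.6, -0.9]
grip_width: 85.3
```

```bash
python3 plan.py 556.5 -365.3 150 -0.13; python3 -c "
from h import *
d=shot('top','top5');a=cv2.cvtColor(d['color'],cv2.COLOR_RGB2BGR);cv2.imwrite('pics/top5a.png',cv2.resize(a[160:280,60:230],None,fx=4.5,fy=4.5,interpolation=cv2.INTER_CUBIC));
d=shot('side','side5');a=cv2.cvtColor(d['color'],cv2.COLOR_RGB2BGR);cv2.imwrite('pics/side5a.png',cv2.resize(a[190:310,220:360],None,fx=5,fy=5,interpolation=cv2.INTER_CUBIC));cv2.imwrite('pics/side5b.png',cv2.resize(a[70:180,190:320],None,fx=5,fy=5,interpolation=cv2.INTER_CUBIC))"
```

```text
t 11.5 pos [ 554.8 -354.1  146.4] rot [-3.138  0.005 -0.129] F [ 0.1  0.6 -0.9] w 85.3
tool shift mm now [ 3.1 10.9 -3.7] after turn [ 3.1 10.9 -3.6] turn [-0.004  0.005  0.001]
```

View pics/top5a.png

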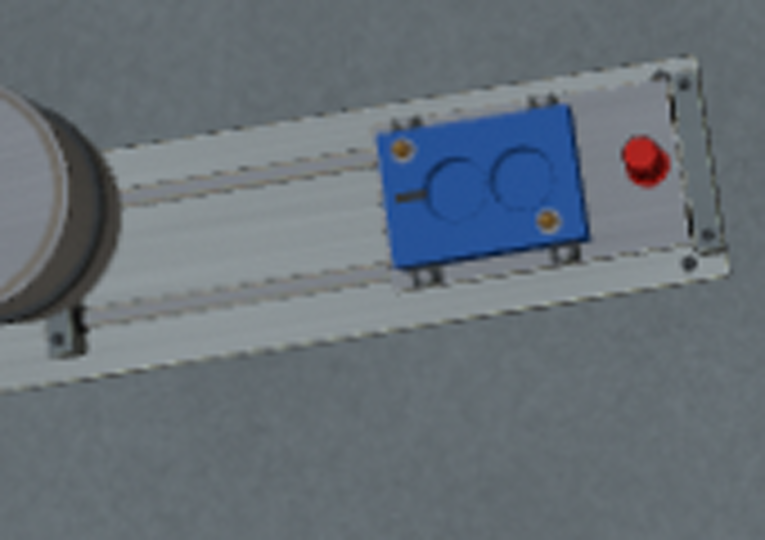

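View pics/side5a.png

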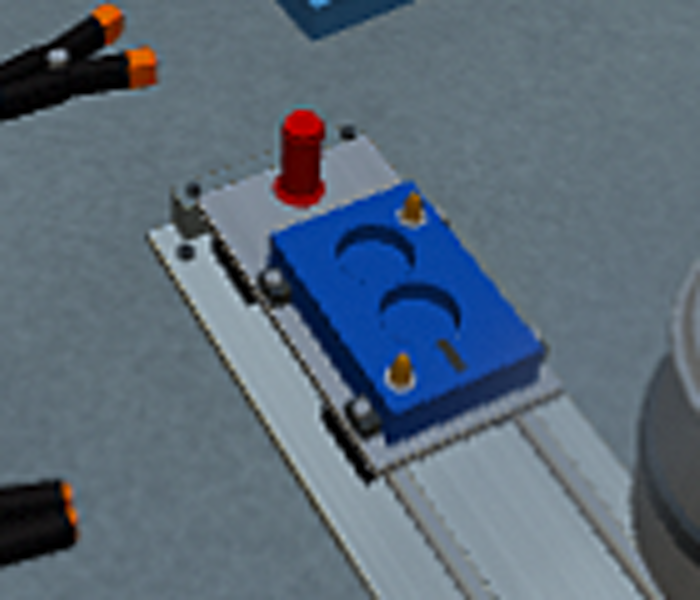

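View pics/side5b.png

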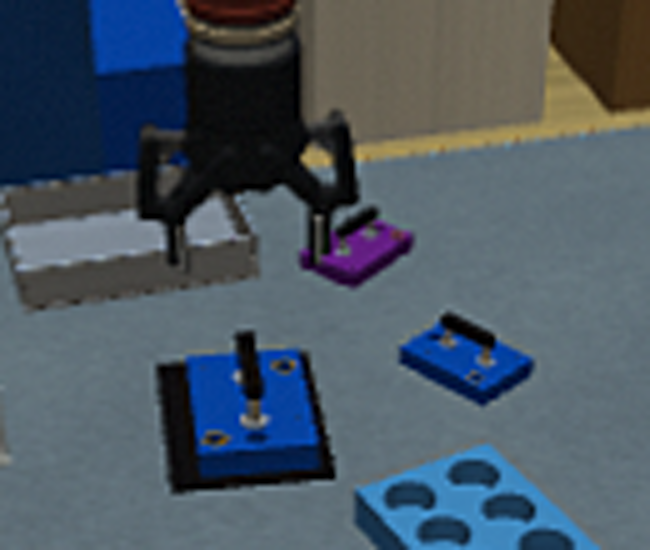

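The carriage stays at the stop. In the top crop the parting face spans (378,132) to (588,240). The gripper hangs above the large blue half. I'm refitting the lower half.

```bash
cat > fit2.py <<'E'
import re
src=open('fit.py').read().split("ta=lambda")[0]; exec(src)
ta=lambda *p:z(p,4.5,60,160); sa=lambda *p:z(p,5,220,190)
L=[('top',(43,62,80),ta(377,133)),('top',(43,-62,80),ta(570,104)),('top',(-43,-62,80),ta(589,240)),('top',(-43,62,80),ta(393,269)),
('top',(30,46,86),ta(402,149)),('top',(-30,-40,86),ta(547,219)),
('side',(43,-62,80),sa(271,237)),('side',(-43,-62,80),sa(412,183)),('side',(43,62,80),sa(386,412)),('side',(-43,62,80),sa(543,347)),
('side',(30,46,80),sa(400,380)),('side',(-30,-40,80),sa(413,215)),('side',(30,46,98),sa(401,354)),('side',(-30,-40,98),sa(413,195))]
fit('lower',[525,164,.18],L)
a=onz(t,ta(0,392)[::-1],10);b=onz(t,ta(725,275)[::-1],10);d=a-b;print('yaw edge',np.arctan2(-d[0],d[1]))
a=onz(t,ta(115,150)[::-1],10);b=onz(t,ta(695,58)[::-1],10);d=a-b;print('yaw edge',np.arctan2(-d[0],d[1]))
print('knob',onz(t,ta(641,155)[::-1],104),onz(s,sa(302,126)[::-1],104),onz(s,sa(300,190)[::-1],52))
E
python3 fit2.py
```

```text
lower top [525.95 163.19   0.18] res [ 0.06  0.25 -0.22  0.18 -0.42 -0.53  0.1  -0.43  0.1  -0.03  0.37  0.55]
lower side [524.14 165.71   0.18] res [-0.31 -0.76 -0.15 -0.51  1.09  0.3  -0.07  0.56 -0.46 -0.26 -0.24  0.28
  0.01  0.42  0.4  -0.31]
lower both [524.74 164.6    0.18] res [-0.42  0.59 -0.68  0.64 -0.97 -0.06 -0.46 -0.08 -0.39  0.32 -0.17  1.
 -0.66 -1.02 -0.52 -0.76  0.69 -0.02 -0.48  0.25 -0.85 -0.57 -0.61  0.01
 -0.38  0.11  0.03 -0.58]
yaw edge 0.1909538775103077
yaw edge 0.18520369977621937
knob [544.73  60.26 104.  ] [544.98  64.77 104.  ] [543.21  64.24  52.  ]
```

Request:
servo_tool:
  series:
    - {"travel": [0.003,0.011,0.01],"turn": [-0.003,0.005,0],"hand": 1}
    - {"travel": [0,0,0.015],"turn": [0,0,0],"hand": 1}
    - {"travel": [0,0,0.015],"turn": [0,0,0],"hand": 1}
    - {"travel": [0,0,0.01],"turn": [0,0,0],"hand": 1}
    - {"travel": [0,0,0],"turn": [0,0,0],"hand": 1}
    - {"travel": [0,0,0],"turn": [0,0,0],"hand": 1}
    - {"travel": [0,0,0],"turn": [0,0,0],"hand": 1}

```text
time: 12.28
tool_pos: [560.1, -366.7, 100.7]
tool_rot: [3.139, -0.01, -0.129]
wrist_force: [0.8, -0.8, 0.5]
grip_width: 85.5
```

```bash
python3 plan.py 556.5 -365.3 51 -0.135
```

```text
t 12.28 pos [ 560.1 -366.7  100.7] rot [ 3.139 -0.01  -0.129] F [ 0.8 -0.8  0.5] w 85.5
tool shift mm now [-4.2 -1.  49.6] after turn [-3.8 -0.9 49.7] turn [ 0.002 -0.01   0.006]
```

Request:
servo_tool:
  series:
    - {"travel": [-0.003,-0.001,0.01],"turn": [0,-0.008,0.004],"hand": 1}
    - {"travel": [0,0,0.012],"turn": [0,0,0],"hand": 1}
    - {"travel": [0,0,0.012],"turn": [0,0,0],"hand": 1}
    - {"travel": [0,0,0.01],"turn": [0,0,0],"hand": 1}
    - {"travel": [0,0,0.004],"turn": [0,0,0],"hand": 1}
    - {"travel": [0,0,0],"turn": [0,0,0],"hand": 1}
    - {"travel": [0,0,0],"turn": [0,0,0],"hand": 1}
    - {"travel": [0,0,0],"turn": [0,0,0],"hand": 1}

```text
time: 12.95
tool_pos: [557.1, -365.2, 52.2]
tool_rot: [3.14, -0.001, -0.133]
wrist_force: [-0.5, -0.1, 0.2]
grip_width: 85.3
```

```bash
python3 plan.py 556.5 -365.3 51 -0.135; python3 -c "
from h import *
d=shot('side','side6');a=cv2.cvtColor(d['color'],cv2.COLOR_RGB2BGR);cv2.imwrite('pics/side6b.png',cv2.resize(a[70:180,190:320],None,fx=5,fy=5,interpolation=cv2.INTER_CUBIC))"
```

```text
t 12.95 pos [ 557.1 -365.2   52.2] rot [ 3.14e+00 -1.00e-03 -1.33e-01] F [-0.5 -0.1  0.2] w 85.3
tool shift mm now [-0.6  0.2  1.2] after turn [-0.6  0.2  1.2] turn [ 0.002 -0.001  0.002]
```

View pics/side6b.png

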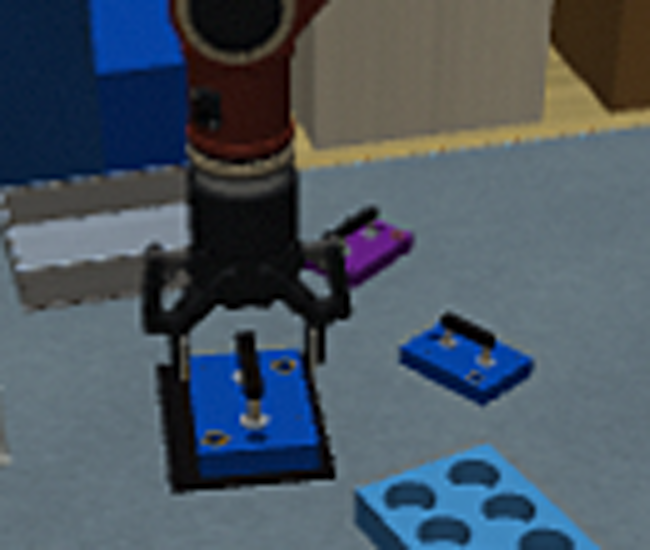

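The jaws straddle the handle evenly, so I'm gripping.

Request:
servo_tool:
  series:
    - {"travel": [0,0,0.001],"turn": [0,0,0],"hand": 0}
    - {"travel": [0,0,0],"turn": [0,0,0],"hand": 0}
    - {"travel": [0,0,0],"turn": [0,0,0],"hand": 0}
    - {"travel": [0,0,0],"turn": [0,0,0],"hand": 0}
    - {"travel": [0,0,0],"turn": [0,0,0],"hand": 0}
    - {"travel": [0,0,0],"turn": [0,0,0],"hand": 0}
    - {"travel": [0,0,0],"turn": [0,0,0],"hand": 0}
    - {"travel": [0,0,0],"turn": [0,0,0],"hand": 0}
    - {"travel": [0,0,0],"turn": [0,0,0],"hand": 0}
  newtons: 100

```text
time: 13.75
tool_pos: [556.6, -365.2, 51.2]
tool_rot: [3.14, 0.0, -0.133]
wrist_force: [-1.1, -0.2, 2.2]
grip_width: 12.5
```

```bash
python3 plan.py 556.5 -365.3 51 -0.135; python3 -c "
from h import *
d=shot('side','side7');a=cv2.cvtColor(d['color'],cv2.COLOR_RGB2BGR);cv2.imwrite('pics/side7b.png',cv2.resize(a[90:180,200:290],None,fx=6,fy=6,interpolation=cv2.INTER_CUBIC))"
```

```text
t 13.75 pos [ 556.6 -365.2   51.2] rot [ 3.14   0.    -0.133] F [-1.1 -0.2  2.2] w 12.5
tool shift mm now [-0.1  0.2  0.2] after turn [-0.1  0.2  0.2] turn [0.002 0.    0.002]
```

View pics/side7b.png

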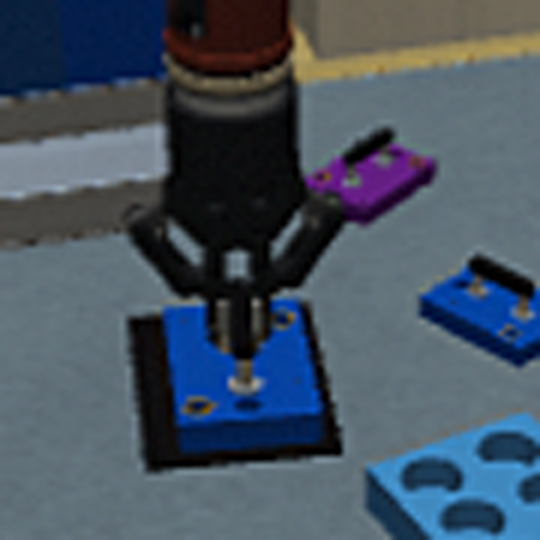

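The bar is held at 12.5 mm opening (squeezed from 14), and the plate is still flat. I'm lifting it.

Request:
servo_tool:
  series:
    - {"travel": [0,0,-0.003],"turn": [0,0,0],"hand": 0}
    - {"travel": [0,0,-0.007],"turn": [0,0,0],"hand": 0}
    - {"travel": [0,0,-0.02],"turn": [0,0,0],"hand": 0}
    - {"travel": [0,0,-0.025],"turn": [0,0,0],"hand": 0}
    - {"travel": [0,0,-0.025],"turn": [0,0,0],"hand": 0}
    - {"travel": [0,0,-0.025],"turn": [0,0,0],"hand": 0}
    - {"travel": [0,0,-0.025],"turn": [0,0,0],"hand": 0}
    - {"travel": [0,0,-0.015],"turn": [0,0,0],"hand": 0}
    - {"travel": [0,0,-0.005],"turn": [0,0,0],"hand": 0}
    - {"travel": [0,0,0],"turn": [0,0,0],"hand": 0}

```text
time: 14.63
tool_pos: [557.1, -365.0, 202.1]
tool_rot: [3.139, -0.002, -0.133]
wrist_force: [0.1, -0.7, -2.7]
grip_width: 12.3
```

```bash
python3 plan.py 525 164.6 190 0.187; python3 -c "
from h import *
d=shot('side','side8');a=cv2.cvtColor(d['color'],cv2.COLOR_RGB2BGR);cv2.imwrite('pics/side8b.png',cv2.resize(a[40:170,180:310],None,fx=4.5,fy=4.5,interpolation=cv2.INTER_CUBIC))"
```

```text
t 14.63 pos [ 557.1 -365.   202.1] rot [ 3.139e+00 -2.000e-03 -1.330e-01] F [ 0.1 -0.7 -2.7] w 12.3
tool shift mm now [-102.  -520.7   10.5] after turn [  66.9 -526.3   12.1] turn [ 0.003 -0.002 -0.32 ]
```

View pics/side8b.png

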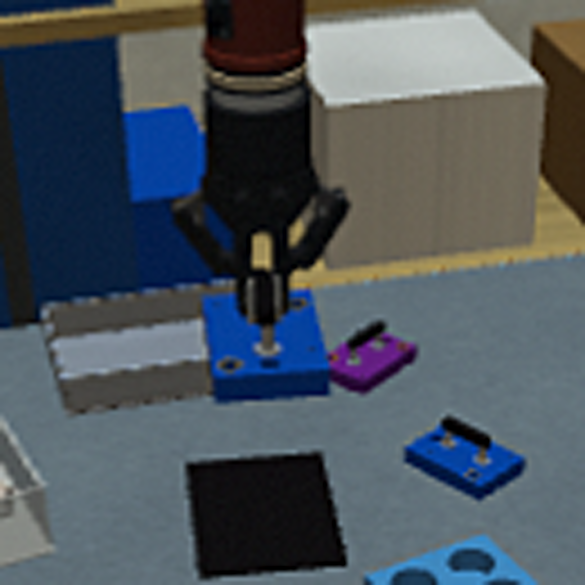

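Request:
servo_tool:
  series:
    - {"travel": [0,0,0],"turn": [0,0,-0.06],"hand": 0}
    - {"travel": [0,0,0],"turn": [0,0,-0.1],"hand": 0}
    - {"travel": [0,0,0],"turn": [0,0,-0.1],"hand": 0}
    - {"travel": [0,0,0],"turn": [0,0,-0.06],"hand": 0}
    - {"travel": [0.001,-0.01,0],"turn": [0,0,0],"hand": 0}
    - {"travel": [0.0023,-0.018,0],"turn": [0,0,0],"hand": 0}
    - {"travel": [0.0034,-0.027,0],"turn": [0,0,0],"hand": 0}
    - {"travel": [0.0034,-0.027,0],"turn": [0,0,0],"hand": 0}
    - {"travel": [0.0034,-0.027,0],"turn": [0,0,0],"hand": 0}
    - {"travel": [0.0034,-0.027,0],"turn": [0,0,0],"hand": 0}

```text
time: 15.52
tool_pos: [546.6, -225.6, 199.2]
tool_rot: [-3.141, 0.003, 0.186]
wrist_force: [0.2, -0.5, -4.0]
grip_width: 12.2
```

Request:
servo_tool:
  series:
    - {"travel": [0.0034,-0.027,0],"turn": [0,0,0],"hand": 0}
    - {"travel": [0.0034,-0.027,0],"turn": [0,0,0],"hand": 0}
    - {"travel": [0.0034,-0.027,0],"turn": [0,0,0],"hand": 0}
    - {"travel": [0.0034,-0.027,0],"turn": [0,0,0],"hand": 0}
    - {"travel": [0.0034,-0.027,0],"turn": [0,0,0],"hand": 0}
    - {"travel": [0.0034,-0.027,0],"turn": [0,0,0],"hand": 0}
    - {"travel": [0.0034,-0.027,0],"turn": [0,0,0],"hand": 0}
    - {"travel": [0.0034,-0.027,0],"turn": [0,0,0],"hand": 0}
    - {"travel": [0.0034,-0.027,0],"turn": [0,0,0],"hand": 0}
    - {"travel": [0.0034,-0.027,0],"turn": [0,0,0],"hand": 0}

```text
time: 16.35
tool_pos: [529.4, 45.3, 199.1]
tool_rot: [3.141, 0.004, 0.186]
wrist_force: [0.1, -0.2, -2.8]
grip_width: 12.4
```

```bash
python3 plan.py 525 164.6 190 0.187
```

```text
t 16.35 pos [529.4  45.3 199.1] rot [3.141 0.004 0.186] F [ 0.1 -0.2 -2.8] w 12.4
tool shift mm now [  17.7 -118.1    8.9] after turn [  17.8 -118.     9.1] turn [ 0.001  0.004 -0.001]
```

Request:
servo_tool:
  series:
    - {"travel": [0.004,-0.027,0],"turn": [0,0.003,0],"hand": 0}
    - {"travel": [0.004,-0.027,0],"turn": [0,0,0],"hand": 0}
    - {"travel": [0.004,-0.025,0],"turn": [0,0,0],"hand": 0}
    - {"travel": [0.003,-0.018,0],"turn": [0,0,0],"hand": 0}
    - {"travel": [0.001,-0.01,0.004],"turn": [0,0,0],"hand": 0}
    - {"travel": [0,-0.003,0.004],"turn": [0,0,0],"hand": 0}
    - {"travel": [0,0,0],"turn": [0,0,0],"hand": 0}
    - {"travel": [0,0,0],"turn": [0,0,0],"hand": 0}
    - {"travel": [0,0,0],"turn": [0,0,0],"hand": 0}
    - {"travel": [0,0,0],"turn": [0,0,0],"hand": 0}

```text
time: 17.18
tool_pos: [526.8, 152.8, 191.9]
tool_rot: [3.139, -0.002, 0.184]
wrist_force: [-0.7, 0.4, -3.5]
grip_width: 12.2
```

```bash
python3 plan.py 525 164.6 155 0.187
```

```text
t 17.18 pos [526.8 152.8 191.9] rot [ 3.139e+00 -2.000e-03  1.840e-01] F [-0.7  0.4 -3.5] w 12.2
tool shift mm now [  0.4 -12.   36.8] after turn [  0.5 -11.9  36.9] turn [ 0.003 -0.002 -0.003]
```

Request:
servo_tool:
  series:
    - {"travel": [0.0005,-0.006,0.005],"turn": [0.002,-0.002,-0.003],"hand": 0}
    - {"travel": [0,-0.006,0.01],"turn": [0,0,0],"hand": 0}
    - {"travel": [0,0,0.012],"turn": [0,0,0],"hand": 0}
    - {"travel": [0,0,0.008],"turn": [0,0,0],"hand": 0}
    - {"travel": [0,0,0.002],"turn": [0,0,0],"hand": 0}
    - {"travel": [0,0,0],"turn": [0,0,0],"hand": 0}
    - {"travel": [0,0,0],"turn": [0,0,0],"hand": 0}
    - {"travel": [0,0,0],"turn": [0,0,0],"hand": 0}

```text
time: 17.85
tool_pos: [525.1, 166.7, 155.5]
tool_rot: [-3.141, -0.001, 0.19]
wrist_force: [0.8, -0.0, -2.1]
grip_width: 12.3
```

```bash
python3 plan.py 525 164.6 155 0.187; python3 -c "
from h import *
d=shot('side','side9');a=cv2.cvtColor(d['color'],cv2.COLOR_RGB2BGR);cv2.imwrite('pics/side9b.png',cv2.resize(a[180:300,230:350],None,fx=5,fy=5,interpolation=cv2.INTER_CUBIC))
d=shot('top','top9');a=cv2.cvtColor(d['color'],cv2.COLOR_RGB2BGR);cv2.imwrite('pics/top9b.png',cv2.resize(a[160:280,110:230],None,fx=5,fy=5,interpolation=cv2.INTER_CUBIC))"
```

```text
t 17.85 pos [525.1 166.7 155.5] rot [-3.141e+00 -1.000e-03  1.900e-01] F [ 0.8 -0.  -2.1] w 12.3
tool shift mm now [-0.5  2.   0.5] after turn [-0.5  2.   0.5] turn [-0.001 -0.001  0.003]
```

View pics/side9b.png

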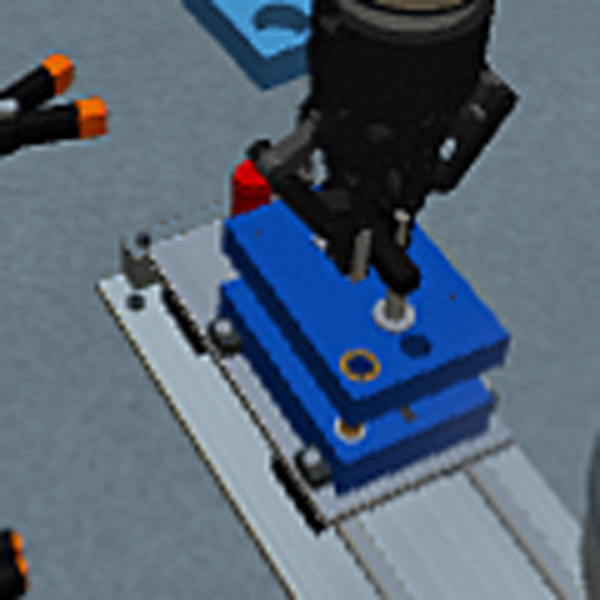

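View pics/top9b.png

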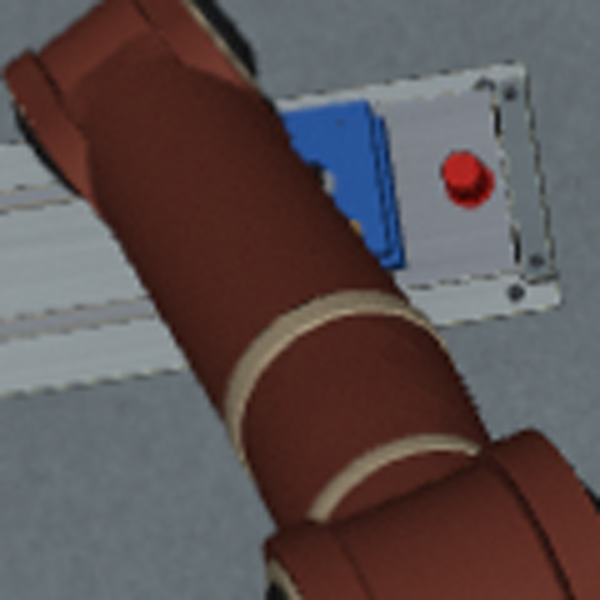

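```bash
cat > fit3.py <<'E'
src=open('fit.py').read().split("ta=lambda")[0]; exec(src)
sa=lambda *p:z(p,5,230,180); ta=lambda *p:z(p,5,110,160)
zb=155.5-47.2; zt=zb+22
U=[('side',(43,-62,zt),sa(224,226)),('side',(43,62,zt),sa(351,397)),('side',(-43,62,zt),sa(509,339)),('side',(43,62,zb),sa(354,423)),('side',(-43,62,zb),sa(506,367)),('side',(30,46,zt),sa(360,365)),('side',(43,-62,zb),sa(227,250)),
('top',(43,-62,zt),ta(368,100)),('top',(-43,-62,zt),ta(387,264))]
L=[('side',(43,-62,80),sa(221,285)),('side',(43,62,80),sa(337,461)),('side',(-43,62,80),sa(492,397)),('side',(43,62,52),sa(336,493)),('side',(-43,62,52),sa(490,427)),('side',(30,46,80),sa(350,431)),
('top',(43,-62,80),ta(383,116)),('top',(-43,-62,80),ta(404,267))]
fit('U',[525,166,.187],U);fit('L',[525,164,.187],L)
for q,l in (((525.1,166.7,.19),U),((525,164.6,.187),L)):
    c,sn=np.cos(q[2]),np.sin(q[2])
    for cam,P,uv in l: print(cam,P,proj(t if cam=='top' else s,[q[0]+c*P[0]-sn*P[1],q[1]+sn*P[0]+c*P[1],P[2]])[0]-uv)
E
python3 fit3.py
```

```text
U top [524.22 165.39   0.16] res [ 0.1   1.09 -0.1  -1.04]
U side [523.12 167.13   0.18] res [ 0.43 -1.39  0.61  0.78  0.46 -0.48 -0.85  1.36 -0.34 -0.26  0.08  0.13
 -0.53 -0.32]
U both [523.01 166.56   0.18] res [ 0.42 -1.59  0.52  0.56  0.38 -0.65 -0.94  1.15 -0.41 -0.42  0.   -0.07
 -0.53 -0.52 -0.56  1.26 -0.39 -0.91]
L top [525.12 162.46   0.18] res [ 0.05  0.35 -0.05 -0.34]
L side [523.58 164.57   0.18] res [-0.3  -0.63  1.1   0.08  0.2   0.03  0.3   0.42 -1.02  0.84 -0.29 -0.88]
L both [523.98 163.97   0.19] res [-0.6  -0.65  1.04 -0.06  0.02 -0.25  0.24  0.28 -1.2   0.56 -0.4  -1.02
 -0.59  0.62 -0.53 -0.1 ]
side (43, -62, 130.3) [-0.56 -1.1 ]
side (43, 62, 130.3) [0.18 0.87]
side (-43, 62, 130.3) [-0.24 -0.74]
side (43, 62, 108.3) [-1.28  1.46]
side (-43, 62, 108.3) [-1.02 -0.51]
side (30, 46, 130.3) [-0.47  0.2 ]
side (43, -62, 108.3) [-1.5  -0.03]
top (43, -62, 130.3) [-0.85  0.23]
top (-43, -62, 130.3) [-0.22 -2.04]
side (43, -62, 80) [-0.88 -0.42]
side (43, 62, 80) [0.69 0.25]
side (-43, 62, 80) [-0.27  0.07]
side (43, 62, 52) [-0.1   0.58]
side (-43, 62, 52) [-1.48  0.88]
side (30, 46, 80) [-0.73 -0.72]
top (43, -62, 80) [-0.77  0.29]
top (-43, -62, 80) [-0.75 -0.43]
```

Relative to the lower half, the held half sits about (-0.7, +2.6) mm off, which agrees with the TCP readings. I'm correcting and then descending slowly.

Request:
servo_tool:
  series:
    - {"travel": [0,0.0025,0.002],"turn": [0,0,0.002],"hand": 0}
    - {"travel": [0,0,0.002],"turn": [0,0,0],"hand": 0}
    - {"travel": [0,0,0.002],"turn": [0,0,0],"hand": 0}
    - {"travel": [0,0,0],"turn": [0,0,0],"hand": 0}
    - {"travel": [0,0,0],"turn": [0,0,0],"hand": 0}
    - {"travel": [0,0,0],"turn": [0,0,0],"hand": 0}

```text
time: 18.55
tool_pos: [525.2, 164.1, 149.0]
tool_rot: [-3.141, -0.0, 0.188]
wrist_force: [-0.0, 0.5, -3.0]
grip_width: 12.3
```

```bash
python3 plan.py 525.5 164.3 145 0.187
```

```text
t 18.55 pos [525.2 164.1 149. ] rot [-3.141 -0.     0.188] F [-0.   0.5 -3. ] w 12.3
tool shift mm now [ 0.4 -0.1  4. ] after turn [ 0.4 -0.1  4. ] turn [-0.001 -0.     0.001]
```

Request:
servo_tool:
  series:
    - {"travel": [0.0003,0,0.002],"turn": [0,0,0],"hand": 0}
    - {"travel": [0,0,0.002],"turn": [0,0,0],"hand": 0}
    - {"travel": [0,0,0.002],"turn": [0,0,0],"hand": 0}
    - {"travel": [0,0,0.001],"turn": [0,0,0],"hand": 0}
    - {"travel": [0,0,0.001],"turn": [0,0,0],"hand": 0}

```text
time: 18.97
tool_pos: [525.4, 164.1, 140.7]
tool_rot: [-3.141, 0.0, 0.188]
wrist_force: [-0.1, 0.3, -3.9]
grip_width: 12.5
```

Request:
servo_tool:
  series:
    - {"travel": [0,0,0.001],"turn": [0,0,0],"hand": 0}
    - {"travel": [0,0,0.001],"turn": [0,0,0],"hand": 0}
    - {"travel": [0,0,0.001],"turn": [0,0,0],"hand": 0}

```text
time: 19.22
tool_pos: [525.5, 164.1, 137.9]
tool_rot: [-3.141, -0.0, 0.188]
wrist_force: [0.7, 0.1, -3.1]
grip_width: 12.6
```

The dowel noses are inside the holes with no contact force. Continuing down.

Request:
servo_tool:
  series:
    - {"travel": [0,0,0.001],"turn": [0,0,0],"hand": 0}
    - {"travel": [0,0,0.001],"turn": [0,0,0],"hand": 0}
    - {"travel": [0,0,0.001],"turn": [0,0,0],"hand": 0}

```text
time: 19.47
tool_pos: [525.3, 164.5, 135.0]
tool_rot: [-3.141, -0.0, 0.188]
wrist_force: [-0.7, 0.5, -2.2]
grip_width: 12.4
```

Request:
servo_tool:
  series:
    - {"travel": [0,0,0.001],"turn": [0,0,0],"hand": 0}
    - {"travel": [0,0,0.001],"turn": [0,0,0],"hand": 0}
    - {"travel": [0,0,0.001],"turn": [0,0,0],"hand": 0}

```text
time: 19.72
tool_pos: [525.3, 164.5, 132.0]
tool_rot: [-3.141, -0.0, 0.188]
wrist_force: [0.1, 1.6, -2.3]
grip_width: 12.4
```

Request:
servo_tool:
  series:
    - {"travel": [0,0,0.001],"turn": [0,0,0],"hand": 0}
    - {"travel": [0,0,0.001],"turn": [0,0,0],"hand": 0}

```text
time: 19.88
tool_pos: [525.3, 164.4, 130.0]
tool_rot: [-3.141, -0.0, 0.188]
wrist_force: [-1.7, 1.6, -1.7]
grip_width: 12.4
```

Request:
servo_tool:
  series:
    - {"travel": [0,0,0.0007],"turn": [0,0,0],"hand": 0}
    - {"travel": [0,0,0.0007],"turn": [0,0,0],"hand": 0}
    - {"travel": [0,0,0.0006],"turn": [0,0,0],"hand": 0}

```text
time: 20.13
tool_pos: [525.3, 164.4, 128.0]
tool_rot: [-3.141, -0.0, 0.188]
wrist_force: [-0.6, 1.8, -2.2]
grip_width: 12.0
```

Request:
servo_tool:
  series:
    - {"travel": [0,0,0.0005],"turn": [0,0,0],"hand": 0}
    - {"travel": [0,0,0.0005],"turn": [0,0,0],"hand": 0}
    - {"travel": [0,0,0],"turn": [0,0,0],"hand": 0}

```text
time: 20.38
tool_pos: [525.3, 164.7, 127.2]
tool_rot: [-3.14, -0.0, 0.188]
wrist_force: [-1.2, 2.7, -0.3]
grip_width: 12.4
```

Request:
servo_tool:
  series:
    - {"travel": [0,0,0.0005],"turn": [0,0,0],"hand": 0}
    - {"travel": [0,0,0.0005],"turn": [0,0,0],"hand": 0}
    - {"travel": [0,0,0],"turn": [0,0,0],"hand": 0}

```text
time: 20.63
tool_pos: [525.3, 164.8, 127.1]
tool_rot: [-3.141, -0.001, 0.189]
wrist_force: [-3.5, 3.3, 5.6]
grip_width: 12.3
```

Request:
servo_tool:
  series:
    - {"travel": [-0.0004,0,0.0005],"turn": [0,0,0],"hand": 0}
    - {"travel": [0,0,0.0005],"turn": [0,0,0],"hand": 0}
    - {"travel": [0,0,0],"turn": [0,0,0],"hand": 0}
    - {"travel": [0,0,0],"turn": [0,0,0],"hand": 0}
    - {"travel": [0,0,0],"turn": [0,0,0],"hand": 0}

```text
time: 21.05
tool_pos: [525.3, 164.8, 127.1]
tool_rot: [-3.141, -0.002, 0.189]
wrist_force: [-4.6, 1.2, 10.1]
grip_width: 11.8
```

```bash
python3 plan.py 525.5 164.3 127 0.187;python3 -c "
from h import *
d=shot('side','side10');a=cv2.cvtColor(d['color'],cv2.COLOR_RGB2BGR);cv2.imwrite('pics/side10b.png',cv2.resize(a[180:300,230:350],None,fx=5,fy=5,interpolation=cv2.INTER_CUBIC))
for i in range(4): o=manip.get_obs();print(np.round(o['wrist_force'],1),np.round(o['moment'],2),np.round(o['tool_pos'],1)); imaging.read_camera('top')
"
```

```text
t 21.05 pos [525.3 164.8 127.1] rot [-3.141e+00 -2.000e-03  1.890e-01] F [-4.6  1.2 10.1] w 11.8
tool shift mm now [0.1 0.5 0.1] after turn [0.1 0.5 0.1] turn [-0.    -0.002  0.002]
[-5.2  1.6  9.9] [ 0.29  1.06 -0.02] [525.4 164.7 127.1]
[-4.2  1.7 10.9] [0.19 0.93 0.01] [525.4 164.8 127.1]
[-4.6  2.  11. ] [ 0.26  1.   -0.01] [525.3 164.7 127.1]
[-4.2  1.4 10.3] [ 0.32  0.96 -0.04] [525.3 164.8 127. ]
```

View pics/side10b.png

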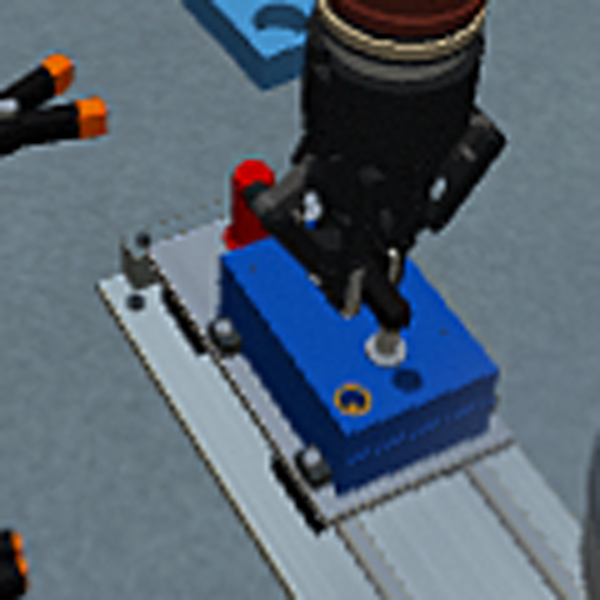

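The halves show no gap. I'm adding a bit more push, relieving the side load, and biasing slightly toward the stop.

Request:
servo_tool:
  series:
    - {"travel": [-0.0008,0.0005,0.0004],"turn": [0,0,0],"hand": 0}
    - {"travel": [0,0,0.0004],"turn": [0,0,0],"hand": 0}
    - {"travel": [0,0,0],"turn": [0,0,0],"hand": 0}
    - {"travel": [0,0,0],"turn": [0,0,0],"hand": 0}
    - {"travel": [0,0,0],"turn": [0,0,0],"hand": 0}

```text
time: 21.72
tool_pos: [525.3, 164.7, 127.0]
tool_rot: [-3.14, -0.004, 0.189]
wrist_force: [-4.1, 1.0, 13.7]
grip_width: 12.2
```

```bash
python3 -c "
from h import *
for i in range(5): o=manip.get_obs();print(np.round(o['wrist_force'],1),np.round(o['moment'],2),np.round(o['tool_pos'],1),np.round(o['tool_rot'],3)); imaging.read_camera('top')
"
```

```text
[-4.1  1.  13.7] [ 0.27  1.03 -0.01] [525.3 164.7 127. ] [-3.14  -0.004  0.189]
[-4.5  1.1 13.2] [ 0.3   0.93 -0.04] [525.4 164.7 127. ] [-3.14  -0.004  0.189]
[-4.   2.6 14.7] [ 0.31  0.99 -0.02] [525.3 164.8 127. ] [-3.14  -0.004  0.189]
[-4.6  1.6 13.2] [ 0.32  1.05 -0.02] [525.3 164.8 127.1] [-3.14  -0.004  0.189]
[-4.5  3.4 13.1] [ 0.3   1.02 -0.02] [525.4 164.8 127. ] [-3.14  -0.004  0.189]
```

```bash
python3 -c "
from h import *
d=shot('top','top11');a=cv2.cvtColor(d['color'],cv2.COLOR_RGB2BGR);b=cv2.imread('pics/top5.png')
def knob(im):
  h=im[170:230,185:225].astype(int);m=(h[...,2]>120)&(h[...,1]<70)&(h[...,0]<70);r,c=np.nonzero(m);return r.mean()+170,c.mean()+185,m.sum()
print(knob(a),knob(b))
cv2.imwrite('pics/cmp.png',cv2.resize(np.hstack([b[165:235,180:230],a[165:235,180:230]]),None,fx=7,fy=7,interpolation=cv2.INTER_CUBIC))
cv2.imwrite('pics/all11.png',a)"
```

```text
(np.float64(194.71428571428572), np.float64(202.73469387755102), np.int64(49)) (np.float64(194.84), np.float64(202.76), np.int64(50))
```

View pics/cmp.png

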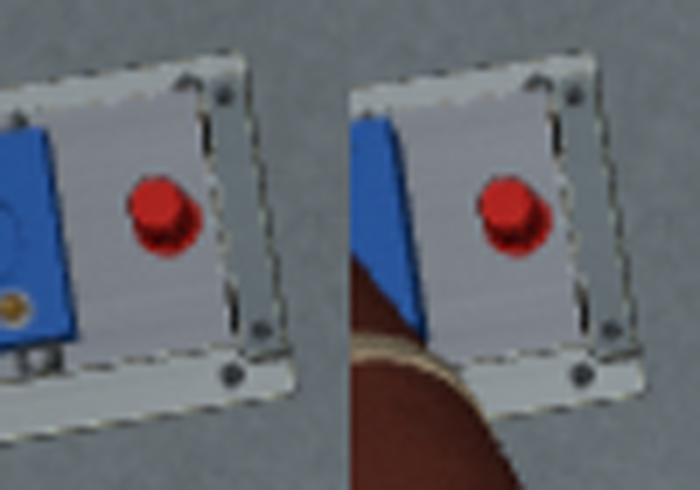

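View pics/all11.png

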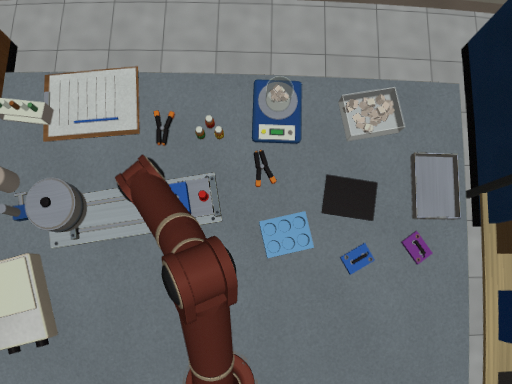

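The knob is at the same pixel as just after release and nothing else has moved. I'm nudging the carriage gently toward the stop to make sure it's seated, and setting the final push.

Request:
servo_tool:
  series:
    - {"travel": [0,0.001,0],"turn": [0,0,0],"hand": 0}
    - {"travel": [0,0.001,0],"turn": [0,0,0],"hand": 0}
    - {"travel": [0,0.0005,0.0001],"turn": [0,0,0],"hand": 0}
    - {"travel": [0,0,0],"turn": [0,0,0],"hand": 0}
    - {"travel": [0,0,0],"turn": [0,0,0],"hand": 0}
    - {"travel": [0,0,0],"turn": [0,0,0],"hand": 0}

```text
time: 22.52
tool_pos: [525.4, 164.8, 127.0]
tool_rot: [-3.137, -0.005, 0.19]
wrist_force: [-5.3, 5.2, 12.9]
grip_width: 12.3
```

```bash
python3 -c "
from h import *
for i in range(6): o=manip.get_obs();print(np.round(o['wrist_force'],1),np.round(o['moment'],2),np.round(o['tool_pos'],1),np.round(o['tool_rot'],3)); imaging.read_camera('top')
"
```

```text
[-5.3  5.2 12.9] [ 0.88  1.14 -0.07] [525.4 164.8 127. ] [-3.137 -0.005  0.19 ]
[-4.4  5.2 12.7] [ 0.91  1.13 -0.09] [525.3 164.8 127. ] [-3.137 -0.005  0.19 ]
[-4.8  5.2 12.6] [ 0.92  1.19 -0.05] [525.4 164.7 127. ] [-3.137 -0.005  0.19 ]
[-5.3  5.3 12.8] [ 0.95  1.14 -0.06] [525.4 164.7 127. ] [-3.137 -0.005  0.19 ]
[-5.4  5.3 12.2] [ 0.92  1.1  -0.07] [525.4 164.7 127. ] [-3.137 -0.005  0.19 ]
[-4.8  6.3 12. ] [ 0.9   1.19 -0.11] [525.4 164.7 127. ] [-3.137 -0.005  0.19 ]
```

It didn't move under about 6 N toward the stop, so the carriage is seated. I'm relieving the side load and trimming the push.

Request:
servo_tool:
  series:
    - {"travel": [-0.001,-0.0007,0.0002],"turn": [0,0,0],"hand": 0}
    - {"travel": [-0.001,-0.0007,0.0002],"turn": [0,0,0],"hand": 0}
    - {"travel": [-0.0005,0,0],"turn": [0,0,0],"hand": 0}
    - {"travel": [0,0,0],"turn": [0,0,0],"hand": 0}
    - {"travel": [0,0,0],"turn": [0,0,0],"hand": 0}
    - {"travel": [0,0,0],"turn": [0,0,0],"hand": 0}

```text
time: 23.32
tool_pos: [525.3, 164.8, 127.0]
tool_rot: [-3.138, -0.01, 0.189]
wrist_force: [0.3, 3.2, 11.6]
grip_width: 12.2
```

```bash
python3 -c "
from h import *
for i in range(6): o=manip.get_obs();print(np.round(o['wrist_force'],1),np.round(o['moment'],2),np.round(o['tool_pos'],1),np.round(o['tool_rot'],3)); imaging.read_camera('top')
"
```

```text
[ 0.3  3.2 11.6] [0.7  0.32 0.03] [525.3 164.8 127. ] [-3.138 -0.01   0.189]
[-0.6  4.5 11.9] [ 0.7   0.38 -0.02] [525.4 164.7 127.1] [-3.138 -0.01   0.189]
[-2.3  4.4 12.4] [ 0.68  0.33 -0.05] [525.3 164.8 127.1] [-3.138 -0.01   0.189]
[-0.2  4.1 11.6] [ 0.66  0.34 -0.04] [525.3 164.8 127.1] [-3.138 -0.01   0.189]
[-0.9  4.6 10.2] [ 0.64  0.39 -0.01] [525.3 164.7 127.1] [-3.138 -0.01   0.189]
[-1.3  3.2 10.9] [ 0.73  0.35 -0.  ] [525.3 164.8 127.1] [-3.138 -0.01   0.189]
```

Request:
servo_tool:
  series:
    - {"travel": [0,0,0.0002],"turn": [0,-0.003,0],"hand": 0}
    - {"travel": [0,0,0.0002],"turn": [-0.001,-0.003,0],"hand": 0}
    - {"travel": [0,0,0],"turn": [-0.001,-0.002,0],"hand": 0}
    - {"travel": [0,0,0],"turn": [0,0,0],"hand": 0}
    - {"travel": [0,0,0],"turn": [0,0,0],"hand": 0}
    - {"travel": [0,0,0],"turn": [0,0,0],"hand": 0}

```text
time: 24.12
tool_pos: [525.4, 164.8, 127.1]
tool_rot: [-3.14, -0.002, 0.189]
wrist_force: [-1.4, 3.3, 14.2]
grip_width: 12.1
```

```bash
python3 -c "
from h import *
for i in range(6): o=manip.get_obs();print(np.round(o['wrist_force'],1),np.round(o['moment'],2),np.round(o['tool_pos'],1),np.round(o['tool_rot'],3)); imaging.read_camera('top')
"
```

```text
[-1.4  3.3 14.2] [ 0.64  0.46 -0.01] [525.4 164.8 127.1] [-3.14e+00 -2.00e-03  1.89e-01]
[-1.2  3.7 13.7] [ 0.6   0.44 -0.02] [525.3 164.7 127. ] [-3.14e+00 -2.00e-03  1.89e-01]
[-1.2  3.7 13.9] [0.64 0.47 0.02] [525.3 164.8 127. ] [-3.14e+00 -2.00e-03  1.89e-01]
[-0.9  3.8 13.8] [ 0.64  0.42 -0.  ] [525.3 164.8 127. ] [-3.14e+00 -2.00e-03  1.89e-01]
[-1.8  3.8 13.4] [ 0.64  0.43 -0.02] [525.3 164.8 127. ] [-3.14e+00 -2.00e-03  1.89e-01]
[-0.8  3.1 13. ] [ 0.66  0.41 -0.02] [525.3 164.7 127. ] [-3.14e+00 -2.00e-03  1.89e-01]
```

```bash
python3 -c "
from h import *
d=shot('side','side12');a=cv2.cvtColor(d['color'],cv2.COLOR_RGB2BGR);cv2.imwrite('pics/side12b.png',cv2.resize(a[190:300,230:340],None,fx=5.4,fy=5.4,interpolation=cv2.INTER_CUBIC))
"
```

```text
(no output)
```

View pics/side12b.png

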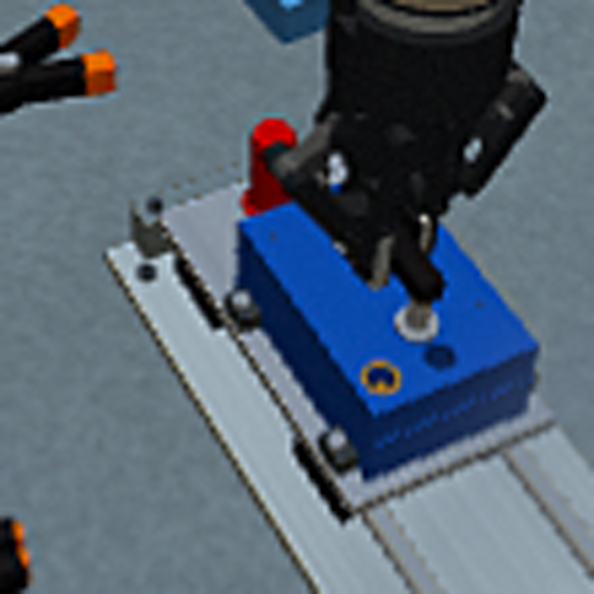

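The halves are closed flush with no visible gap, and the dowel shows inside hole A at (381, 376).

```bash
python3 -c "
from h import *
order.sign_off(); o=manip.get_obs();print(o['time'],o['wrist_force'],o['grip_width'])"
```

```text
the job is handed in; nothing more can be done
the job is handed in; nothing more can be done
```

The mould is closed and still held pressed shut, with the carriage at its front stop, so you can put the clips on. I handed the job in at about 24 s on the robot's clock.

I pulled the carriage out by the red knob until the force rose to 29 N with no further movement, then let go of the knob. I gripped the large blue upper half by its handle at 100 N and lowered it over the dowels in steps of about 1 mm; side force stayed under about 4 N on the way down.

**Last checks:**
- **Flush:** the tool stopped at 127.0–127.1 mm, against 127.2 mm worked out from the grasp height. Tool tilt is about 0.002 rad, and the side picture shows no gap.
- **Push:** the wrist reads about 13–14 N down. With the half's own weight of about 3 N, that is about 17 N on the parting faces.
- **Side load:** about 4 N remains, mostly toward the stop. The push and side load are small compromises rather than exact values.
- **Carriage:** a gentle push of about 6 N toward the stop moved nothing, and the knob is at the same pixel as just after I released it.
- **Bench:** the full top picture, taken just before the final small force adjustments, shows everything else where it stood.

**Disagreement:** the two cameras differed by about 2–3 mm on absolute positions. I set the halves relative to each other within the same pictures, and the fit went in without any binding.

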